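# Fit the missing battery in the kitchen radio and shut its sliding cover

## Robot

A 6-joint arm with a two-finger parallel gripper is mounted at the origin on a cart in front of the work surface, level with it; the furniture and walls round the work are solid. World frame = base frame: x ahead of the robot, y to its left, z up, the work surface at z = 0. Lengths are in m, angles in degrees, forces in N, time in s.
With the tool pointing down it reaches from about 0.375 to 0.925 m from the base axis. Payload 5.7 kg.
Tool frame: the origin (TCP) lies at the very end of the fingers, on their centre line; the grasp point (between the pads) lies 19 mm behind it (tcp_to_grasp is the distance from the TCP to the grasp point, in m); x points along the fingers, y is the direction in which the jaws open and shut, and the axes are right-handed (so a half turn about x gives the same grasp; the last joint's range is limited). The gripper opens to 88 mm and grips with 3 to 60 N. Pads are 20 mm wide; open, the fingers measure 115 mm over their backs; the gripper's body (75 mm by 178 mm) begins 61 mm behind the grasp point.
Start: joints at [65.827, 20.558, 86.54, -0, 72.909, -6.595], TCP at [0.181, 0.572, 0.194] pointing down, gripper open.
Joint ranges: [-170.27, 170.27], [-57.76, 135], [12.27, 136.19], [-55.21, 235.2], [11.17, 155.16], [-170.74, 170.74]. Speed limits (degrees/s): [136.94, 136.94, 180, 180, 180, 180].

## Interface

Orientations are given as a 3x3 rotation matrix whose columns are the frame's x, y, z axes.
In Python, from rig import get_state, read_camera, hand_in, recognise, tcp_to_grasp gives the robot as it stands.
- The arm moves only by the shell command python3 -m jog 'ROWS' [OPENING] [FORCE]. ROWS is JSON, a list of rows, each an object of numbers: "tx", "ty", "tz": the shift along the tool's x, y, z in m; "ax", "ay", "az": the turn, a rotation vector about the tool's x, y, z in rad. In form: [{"tx": .., "ty": .., "tz": .., "ax": .., "ay": .., "az": ..}, ...]. A call has 1 to 20 rows; each row shifts and turns the pose as measured when the row begins, along the tool's axes as they then stand; what a row does not reach is not made up. A row lasts 1/12 s, in which the tool goes at most 41.7 mm and 7.16 degrees, less where a joint would pass 70% of its speed; a pose out of reach is approached as far as the arm can. A call with a gripper value outside its range is refused whole. OPENING is the opening in per cent of the stroke, from 0 (shut) to 100 (fully open), set as the call begins (- or left out, the last holds). The fingers move at their own pace and stop on an object; FORCE is the grip in N (left out, the last holds). Time passes only in rows, so rows that do not move let the fingers close. It gives the time, the measured TCP pose, the force and the opening at its end, in the units of the state.
- get_state(): the state, without advancing time (a new reading comes with each control period).
- read_camera(name): name is "scene" or "top" or "wrist"; returns a dict with "image" (420x560x3 uint8, red, green, blue), "K" (3x3 intrinsics, pixels), "R" (3x3) and "t" (3): a world point X has camera coordinates R X + t. Camera axes: x right, y down, z forward; pixel columns grow to the right and rows downward; lengths in m; the calibration is good to about 2 mm. A picture is of the moment at which its call begins. There is no depth.
- hand_in(): hands the job in, once; it reports no verdict.
Trained networks look in a picture, given as the dict that the camera call returned (one of the last four; its "shot" number tells which), for a name from the list of things; names that differ only in an ending like _2 or _b are one class to them, and where a whole thing is asked for, a point or a joint stands for the part that bears it (a point fixed in the world has none). Each returns a list of dicts, best first, with "p" (0 to 1); they miss things now and then, are a little off and sometimes report something else, mostly with a low value. They report only what shows in the picture. A call takes as long as a camera call.
- recognise(name, picture): "rect" ([centre column, centre row, width, height] as shares, 0 to 1, of the picture: columns of its width, rows of its height, round what is visible of it).
The state is a dict: "time": time; "joints": joint angles; "dq": joint speeds; "joint_efforts": joint torques, N m; "position": TCP position; "tool_rot": TCP orientation; "ft_force": force on the tool from outside, world axes, zero at the start; "wrist_torque": the same for the moment, N m; "grip_width": finger opening in m.
Only numpy, scipy, OpenCV 4.12 (cv2) and the standard library are available. Lean on these libraries where they do the work, as an engineer would, in place of code of your own. Each camera call takes 0.05 s, during which the arm holds its last target. There are 200 camera calls.

## Task

The kitchen radio lies face down with its sliding battery cover ajar and one of its two large cells missing. Slide the cover back, fit the large cell lying on the worktop into the empty cradle, flat end on the spring and button end against the metal plate opposite, then slide the cover fully home past its catch. Use the large cell, not the smaller one, and leave the other things where they are.

Things in the scene. Friction and masses are not known exactly. Their poses are not given: they have to be found in the camera images.
- radio: white kitchen radio on its face, fixed, x -108 to 116 mm, 150 wide (y), 64 high; black handle 27 mm beyond its +x end, aerial on its +y side. Origin underneath on the worktop, x the way the cover opens, z up. In its top, the -x half is a bay 134 mm wide, floor at z = 20, with two cradles along x: one at y = -48 holds a cell (turned the other way), one at y = +12 is empty
- seat (a point): where the middle of the missing cell lies when seated: radio x = -40.75, y = +12, z = 38 mm; axes as the radio's. The cell then rests on two rounded rails, its lowest line at z = 21.5 mm. For fingers there are 37 mm free beside the seated cell on its +y side and 27 mm on its -y side
- spring_face (a point): middle of the free sprung contact's face, radio x = -67, y = +12, z = 38 mm: a disc 18 mm across facing +x that gives way to -x by up to 10.5 mm, about 0.7 N per mm. Behind it the spring wall at x = -81, top z = 54. Only 57 mm lie between it and the plus wall: hold the cell tilted, button end up 15 to 20 deg, press its flat end on the disc, then lower the button end
- plus_wall (a point): middle of the small metal plate on the plus wall at the other end of the empty cradle: radio x = -10, y = +12, z = 38 mm. The wall's face looks to -x; its top is at z = 46 mm and it is 14 mm thick; beyond it, from radio x = +4, the case is 54 mm high
- cover (a joint): sliding cover, a white plate 101 x 130 x 3 mm, underside at z = 58 mm, captive in rails. 0 = home over the bay, grows as it slides toward the radio's +x; 0.100 m = fully open, bay clear. It drags lightly; in the last 10 mm before home its lip rides over a sprung catch (about 5 to 12 N) and snaps behind it
- cover_grip (a point): middle of the cover's grip ridge, 6 mm below its top. The ridge runs across the cover (along radio y), 10 mm thick (x), 56 mm long (y), from z = 61 (the cover's top) to 74 mm; this point is at z = 68 mm, and at radio x = -30 mm when the cover is home. It moves with the cover; axes as the radio's
- cell: the large dry cell, 33 mm across, 61.5 mm long over its button, dark jacket with a bare bright shoulder 7 mm wide at its button end, 0.14 kg, lying on its side on the worktop. Origin at its middle, x along its axis toward the button end
- cell_nub (a point): tip of the cell's button (12 mm across, stands 3 mm out), 30.75 mm from the middle
- small_cell: a smaller dry cell, 26 mm across and 50 mm long, same jacket, lying on its side: the wrong size, to be left alone. Origin at its middle, x along its axis
- mandarin: a mandarin, 58 mm across, 53 high; origin under its middle
- garlic: a garlic bulb, 60 mm across, 59 high; origin under its middle
- mug: a mug, 83 mm across and 94 high, with a handle; origin under its middle
- tin_half: a low food tin, 75 mm across, 58 high; origin under its middle

How it is judged (in metres and radians):
At the end, for the whole second after the job is handed in: The cover is home (within 2.5 mm, behind its catch) and still; the large cell rests in the empty cradle with its middle within 4 mm of the seat along each axis, button end toward the plus wall, and at rest (value of joint cover below 0.0025 m and x of cell in the frame of seat between -0.004 and 0.004 m and y of cell in the frame of seat between -0.004 and 0.004 m and z of cell in the frame of seat between -0.004 and 0.004 m and x of cell_nub in the frame of seat above 0.02 m and linear speed of cell below 0.02 m/s and velocity of joint cover between -0.005 and 0.005 m/s); the robot touches nothing.
It fails at once if the small cell is shifted by more than 30 mm (distance of small_cell from where it was at the start of the episode above 0.03 m).
It fails at once if the mandarin is shifted by more than 30 mm (distance of mandarin from where it was at the start of the episode above 0.03 m).
It fails at once if the garlic is shifted by more than 30 mm (distance of garlic from where it was at the start of the episode above 0.03 m).
It fails at once if the mug is shifted by more than 30 mm (distance of mug from where it was at the start of the episode above 0.03 m).
It fails at once if the tin half is shifted by more than 30 mm (distance of tin_half from where it was at the start of the episode above 0.03 m).
It also fails if it takes over 70 s, if anything falls off the work surface, if the arm or the gripper's body presses on something with over 40 N, if the wrist force passes 120 N, or if a joint passes its speed limit or range.

## Working session

There is one attempt and no reset: what is moved stays moved. The work goes in short steps, Python scripts to look and compute and a shell command to move; the robot and the scene stay as the last step left them, time stands still between calls to the robot, and variables do not carry over. Pictures are saved under pics/ and viewed, about 8 in all and at most 12, crops included, and the job is handed in when it is done.

```bash
ls; mkdir -p pics; cat > h.py <<'E'
import numpy as np, cv2
from rig import *
def shot(n,f=None):
    p=read_camera(n)
    if f: cv2.imwrite('pics/'+f,p['image'][:,:,::-1])
    return p
def ray(p,u,v):
    d=np.linalg.inv(p['K'])@[u,v,1]; return -p['R'].T@p['t'], p['R'].T@d
def onz(p,u,v,z):
    c,d=ray(p,u,v); return c+d*(z-c[2])/d[2]
def proj(p,X):
    q=p['K']@(p['R']@np.asarray(X)+p['t']); return q[:2]/q[2]
E
python3 - <<'E'
from h import *
np.set_printoptions(precision=4,suppress=True)
a=shot('top','t1.png');b=shot('scene','s1.png')
for n in ['radio','cover','cover_grip','cell','small_cell','mandarin','garlic','mug','tin_half']:
    for q,p in (('top',a),('scene',b)):
        for r in recognise(n,p)[:2]:
            x=np.array(r['rect'])*[560,420,560,420]
            print(n,q,round(r['p'],2),x.round(1),onz(p,x[0],x[1],0.02).round(3))
for p in (a,b): print(p['K'],p['R'],p['t'])
print(get_state(),tcp_to_grasp)
im=np.hstack([a['image'],b['image']]);
E
```

```text
pics
radio top 0.93 [221.3 226.1  83.2 109. ] [0.568 0.057 0.02 ]
radio scene 0.97 [229.5 217.4 117.4 102. ] [0.547 0.051 0.02 ]
cover top 0.74 [225.7 244.4  57.6  52. ] [0.521 0.044 0.02 ]
cover scene 0.69 [222.  211.   74.1  45.1] [0.55  0.078 0.02 ]
cover_grip top 0.97 [226.  241.5  59.8  53.1] [0.528 0.044 0.02 ]
cover_grip scene 0.81 [220.7 211.9  76.2  52.8] [0.546 0.078 0.02 ]
cell top 0.77 [321.4 282.6  22.   30.2] [ 0.428 -0.204  0.02 ]
cell scene 0.72 [282.1 323.7  24.8  39.5] [ 0.425 -0.21   0.02 ]
cell scene 0.42 [411.3 256.4  43.9  44.2] [ 0.713 -0.292  0.02 ]
small_cell top 0.66 [321.6 202.7  21.6  15.7] [ 0.634 -0.204  0.02 ]
small_cell scene 0.64 [347.4 256.7  25.3  19. ] [ 0.626 -0.201  0.02 ]
mandarin top 0.65 [338.2 244.6  24.8  24.9] [ 0.526 -0.247  0.02 ]
mandarin scene 0.75 [336.4 296.4  30.6  32.9] [ 0.534 -0.243  0.02 ]
garlic top 0.82 [182.1 148.9  21.4  21.3] [0.771 0.168 0.02 ]
garlic scene 0.77 [263.5 152.3  25.5  26. ] [0.776 0.17  0.02 ]
garlic scene 0.57 [412.3 256.8  38.   43.2] [ 0.713 -0.294  0.02 ]
mug top 0.64 [224.7 130.2  47.6  40.7] [0.825 0.057
[... 517 characters left out ...]
 209.2452]
 [  0.       0.       1.    ]] [[ 0.673  -0.7395  0.0147]
 [-0.4791 -0.451  -0.753 ]
 [ 0.5635  0.4997 -0.6578]] [-0.4344  0.3174  0.6272]
{'time': 1.0, 'joints': array([65.8245, 20.5572, 86.5404,  0.0014, 72.9072, -6.5974]), 'dq': array([ 0.0038, -0.0281,  0.0023, -0.0094,  0.0385,  0.0787]), 'joint_efforts': array([ -0.0019, -51.5351, -27.1128,   0.0675,   0.0246,  -0.    ]), 'position': array([0.1812, 0.5719, 0.1935]), 'tool_rot': array([[-0.0001,  0.302 ,  0.9533],
       [-0.0001,  0.9533, -0.302 ],
       [-1.    , -0.0001, -0.    ]]), 'ft_force': array([-0.9793, -0.0072,  0.4624]), 'wrist_torque': array([ 0.0204,  0.0409, -0.012 ]), 'grip_width': 0.08749952717743686} 0.0187
```

```bash
python3 - <<'E'
import cv2
a=cv2.imread('pics/t1.png')[160:310,160:380];b=cv2.imread('pics/s1.png')[140:360,150:410]
cv2.imwrite('pics/t1c.png',cv2.resize(a,(792,540),interpolation=2))
cv2.imwrite('pics/s1c.png',cv2.resize(b,(709,600),interpolation=2))
E
```

```text
(no output)
```

View pics/t1c.png

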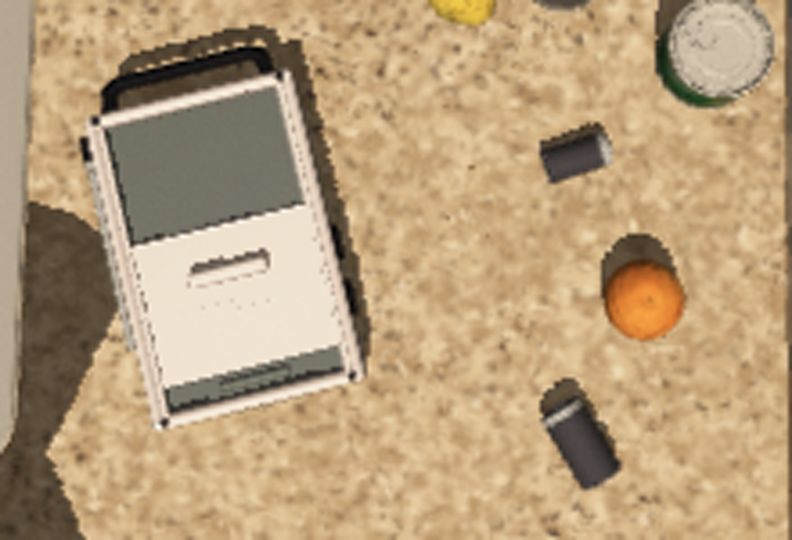

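View pics/s1c.png

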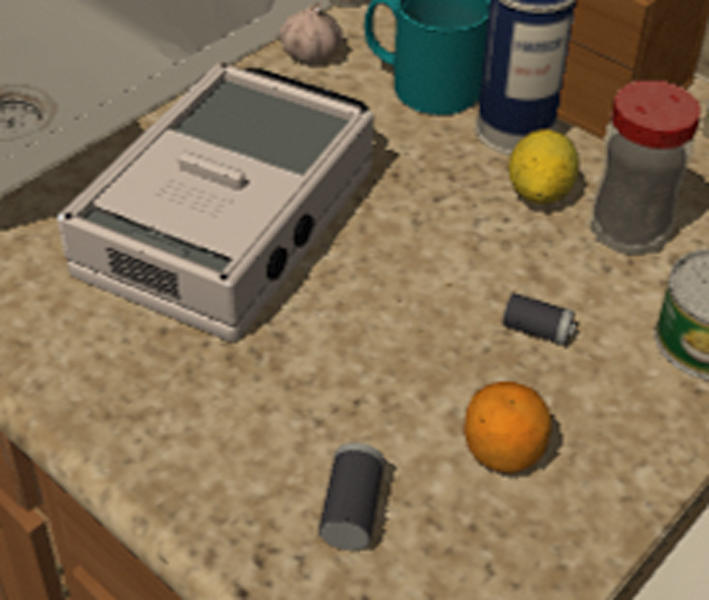

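The crops show the radio (top-crop corners at (162,423), (357,377), (285,75), (96,122)) with its cover ajar and +x pointing away from the robot. The large cell's bright button end is at (560,412) and its flat end at (600,480). Next I'll compute the poses.

```bash
cat >> h.py <<'E'
def fit_rect(W):
    # W: world xy of corners (-x,+y),(-x,-y),(+x,-y),(+x,+y)
    L=np.array([[-.108,.075],[-.108,-.075],[.116,-.075],[.116,.075]])
    W=np.array(W)[:,:2]; l=L-L.mean(0); w=W-W.mean(0)
    yaw=np.arctan2((l[:,0]*w[:,1]-l[:,1]*w[:,0]).sum(),(l*w).sum())
    R=np.array([[np.cos(yaw),-np.sin(yaw)],[np.sin(yaw),np.cos(yaw)]])
    o=W.mean(0)-R@L.mean(0)
    return o,yaw,np.linalg.norm(W-(o+L@R.T),axis=1)
E
python3 - <<'E'
from h import *
np.set_printoptions(precision=4,suppress=True)
a=shot('top')
C=[(162,423),(357,377),(285,75),(96,122)]
f=lambda c,z:onz(a,160+c[0]/3.6,160+c[1]/3.6,z)
W=[f(c,.064) for c in C]; print(np.array(W)); o,y,e=fit_rect(W); print(o,np.degrees(y),e)
R=np.array([[np.cos(y),-np.sin(y)],[np.sin(y),np.cos(y)]])
g=f((229,265),.072)[:2]; print('grip',g,R.T@(g-o))
for c,z in (((562,412),.03),((600,482),.03),((581,446),.033)): print('cell',f(c,z))
E
```

```text
[[ 0.4382  0.0873  0.064 ]
 [ 0.4721 -0.0452  0.064 ]
 [ 0.6806  0.0101  0.064 ]
 [ 0.6448  0.1411  0.064 ]]
[0.555  0.0473] 14.74657776309852 [0.0084 0.0079 0.0081 0.0089]
grip [0.5467 0.044 ] [-0.009  -0.0011]
cell [ 0.449  -0.1896  0.03  ]
cell [ 0.4008 -0.2168  0.03  ]
cell [ 0.4258 -0.2029  0.033 ]
```

```bash
python3 -m jog '[{"ax":0.112},{"ax":0.112},{"ax":0.112},{"ax":0.112},{"ax":0.112},{"ax":0.112},{"ax":0.112},{"ax":0.112},{"ax":0.112}]' 40 20; python3 -m jog '[{"ty":0.0137,"tz":0.0377},{"ty":0.0137,"tz":0.0377},{"ty":0.0137,"tz":0.0377},{"ty":0.0137,"tz":0.0377},{"ty":0.0137,"tz":0.0377},{"ty":0.0137,"tz":0.0377},{"ty":0.0137,"tz":0.0377},{"ty":0.0137,"tz":0.0377},{"ty":0.0137,"tz":0.0377},{"ty":0.0137,"tz":0.0377},{"ty":0.0137,"tz":0.0377},{"ty":0.0137,"tz":0.0377},{"ty":0.0137,"tz":0.0377},{"ty":0.0137,"tz":0.0377},{"ty":0.0137,"tz":0.0377},{"ty":0.0137,"tz":0.0377},{}]'
python3 - <<'E'
from h import *
np.set_printoptions(precision=4,suppress=True)
a=shot('wrist','w1.png')
print(a['K'],a['R'],a['t'])
for n in ('cover_grip','cover','radio'):
    for r in recognise(n,a)[:2]:
        x=np.array(r['rect'])*[560,420,560,420]
        print(n,r['p'],x,onz(a,x[0],x[1],.074))
s=get_state();print(s['joints'],s['position'],s['tool_rot'],s['ft_force'])
print(proj(a,s['position']),proj(a,[.5467,.044,.074]))
E
```

```text
[[327.1522   0.     275.4088]
 [  0.     327.1522 208.4707]
 [  0.       0.       1.    ]] [[ 0.3019  0.9534  0.0008]
 [ 0.9093 -0.2882  0.3001]
 [ 0.2863 -0.0899 -0.9539]] [-0.6009 -0.038   0.3893]
[65.826  20.5575 86.5381 -0.0006 72.9117 -6.5929] [0.1812 0.5719 0.1935] [[-0.      0.3021  0.9533]
 [-0.0001  0.9533 -0.3021]
 [-1.     -0.0001 -0.    ]] [-0.2209 -0.0776 -0.9049]
[274.1474 240.4194] [  1.9921 533.7936]validation failed for argument at $[0]...
validation failed for argument at $[0]...
```

View pics/w1.png

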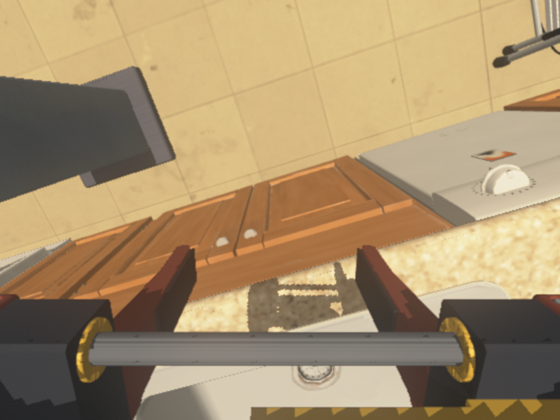

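The jog was refused because the rows need all six keys. The wrist view shows only the start scene, with the fingertips at about (274,240).

```bash
python3 -m jog '[{"tx":0,"ty":0,"tz":0,"ax":0.112,"ay":0,"az":0},{"tx":0,"ty":0,"tz":0,"ax":0.112,"ay":0,"az":0},{"tx":0,"ty":0,"tz":0,"ax":0.112,"ay":0,"az":0},{"tx":0,"ty":0,"tz":0,"ax":0.112,"ay":0,"az":0},{"tx":0,"ty":0,"tz":0,"ax":0.112,"ay":0,"az":0},{"tx":0,"ty":0,"tz":0,"ax":0.112,"ay":0,"az":0},{"tx":0,"ty":0,"tz":0,"ax":0.112,"ay":0,"az":0},{"tx":0,"ty":0,"tz":0,"ax":0.112,"ay":0,"az":0},{"tx":0,"ty":0,"tz":0,"ax":0.112,"ay":0,"az":0}]' 40 20
```

```text
time: 2.0
position: [0.1811, 0.5719, 0.1935]
tool_rot: [[-0.0, 0.978, 0.21], [-0.0, 0.21, -0.978], [-1.0, -0.0, 0.0]]
ft_force: [0.5, -0.8, -0.3]
grip_width: 0.0354
```

```bash
python3 -m jog '[{"tx":0.002,"ty":0.0154,"tz":0.037,"ax":0,"ay":0,"az":0},{"tx":0.002,"ty":0.0154,"tz":0.037,"ax":0,"ay":0,"az":0},{"tx":0.002,"ty":0.0154,"tz":0.037,"ax":0,"ay":0,"az":0},{"tx":0.002,"ty":0.0154,"tz":0.037,"ax":0,"ay":0,"az":0},{"tx":0.002,"ty":0.0154,"tz":0.037,"ax":0,"ay":0,"az":0},{"tx":0.002,"ty":0.0154,"tz":0.037,"ax":0,"ay":0,"az":0},{"tx":0.002,"ty":0.0154,"tz":0.037,"ax":0,"ay":0,"az":0},{"tx":0.002,"ty":0.0154,"tz":0.037,"ax":0,"ay":0,"az":0},{"tx":0.002,"ty":0.0154,"tz":0.037,"ax":0,"ay":0,"az":0},{"tx":0.002,"ty":0.0154,"tz":0.037,"ax":0,"ay":0,"az":0},{"tx":0.002,"ty":0.0154,"tz":0.037,"ax":0,"ay":0,"az":0},{"tx":0.002,"ty":0.0154,"tz":0.037,"ax":0,"ay":0,"az":0},{"tx":0.002,"ty":0.0154,"tz":0.037,"ax":0,"ay":0,"az":0},{"tx":0.002,"ty":0.0154,"tz":0.037,"ax":0,"ay":0,"az":0},{"tx":0.002,"ty":0.0154,"tz":0.037,"ax":0,"ay":0,"az":0},{"tx":0.002,"ty":0.0154,"tz":0.037,"ax":0,"ay":0,"az":0},{"tx":0,"ty":0,"tz":0,"ax":0,"ay":0,"az":0}]'
python3 - <<'E'
from h import *
np.set_printoptions(precision=4,suppress=True)
a=shot('wrist','w2.png')
np.savez('w2.npz',K=a['K'],R=a['R'],t=a['t'])
for n in ('cover_grip','cover','radio'):
    for r in recognise(n,a)[:2]:
        x=np.array(r['rect'])*[560,420,560,420]
        print(n,r['p'],x,onz(a,x[0],x[1],.074))
s=get_state();print(s['joints'],s['position'],s['tool_rot'],s['ft_force'])
print(proj(a,s['position']),proj(a,[.5467,.044,.074]))
E
```

```text
time: 3.42
position: [0.5593, 0.0259, 0.1611]
tool_rot: [[0.013, 0.978, 0.209], [0.008, 0.208, -0.978], [-1.0, 0.014, -0.005]]
ft_force: [0.7, -1.0, 0.5]
grip_width: 0.0349
cover_grip 0.9 [238.952 168.084 118.72  143.598] [0.5256 0.0515 0.074 ]
cover 0.59 [239.344 170.1   119.672 142.8  ] [0.5262 0.0498 0.074 ]
radio 0.56 [287.616 162.162 288.624 186.102] [0.5651 0.065  0.074 ]
radio 0.44 [295.96  378.084  20.104  22.008] [ 0.6239 -0.1564  0.074 ]
[ -4.2733  18.4382  94.9476   0.7205  66.2565 -16.8251] [0.5533 0.0325 0.1607] [[ 0.0071  0.9771  0.2124]
 [ 0.011   0.2124 -0.9771]
 [-0.9999  0.0093 -0.0092]] [0.0445 0.9479 1.0443]
[264.6826 231.3668] [261.5173 181.4466]
```

View pics/w2.png

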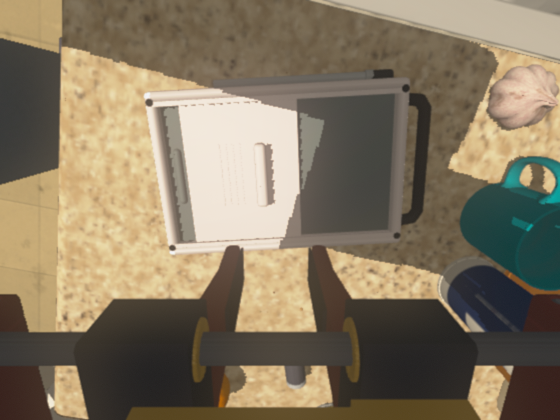

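The wrist view shows the screws at the case's top corners, (150,102), (172,248), (397,236) and (405,88), and the ridge at about (263,174). I'll compute from these and retake now that the arm has settled.

```bash
python3 - <<'E'
from h import *
np.set_printoptions(precision=4,suppress=True)
m=np.load('w2.npz')
def go(a,C,g):
    o,y,e=fit_rect([onz(a,u,v,.064) for u,v in C]); R=np.array([[np.cos(y),-np.sin(y)],[np.sin(y),np.cos(y)]])
    G=onz(a,*g,.074)[:2]; print(o,np.degrees(y),e,'grip',G,R.T@(G-o))
go(m,[(150,102),(172,248),(397,236),(405,88)],(264,174))
a=shot('wrist','w3.png'); s=get_state(); print(s['position'],s['tool_rot'])
# refine dark screws
C=[(150,102),(172,248),(397,236),(405,88)]
W=[onz(m,u,v,.064) for u,v in C]
g=cv2.cvtColor(a['image'],cv2.COLOR_RGB2GRAY); D=[]
for w in W:
    u,v=proj(a,w).round().astype(int); p=255.-g[v-8:v+9,u-8:u+9]; p=np.clip(p-150,0,None); yy,xx=np.mgrid[-8:9,-8:9]
    D.append((u+(p*xx).sum()/p.sum(),v+(p*yy).sum()/p.sum()))
print(np.array(D)); 
G=onz(m,264,174,.074); u=proj(a,G); print(u)
go(a,D,u)
b=cv2.resize(a['image'][60:280,100:440,::-1],(680,440),interpolation=2); cv2.imwrite('pics/w3c.png',b)
E
```

```text
[0.5587 0.0515] 15.018587835951458 [0.0108 0.0104 0.0102 0.0108] grip [0.5475 0.0508] [-0.011   0.0023]
[0.5531 0.033  0.1608] [[ 0.0072  0.9769  0.2134]
 [ 0.011   0.2133 -0.9769]
 [-0.9999  0.0094 -0.0092]]
[[156.1132 111.7968]
 [177.4444 254.8954]
 [401.6675 244.4862]
 [413.0117 100.0656]]
[269.8291 183.2799]
[0.559  0.0516] 14.82616874543924 [0.0103 0.0106 0.0108 0.0105] grip [0.5475 0.0508] [-0.0113  0.0022]
```

View pics/w3c.png

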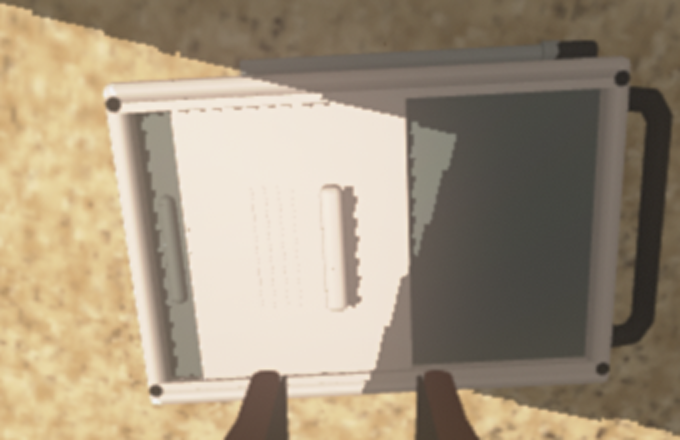

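```bash
cat >> h.py <<'E'
from scipy.spatial.transform import Rotation as Ro
def need(pos,yaw,tilt=0):
    """tool-frame shift & turn to reach; yaw = world yaw of tool y (deg); tilt about tool y (deg, + = fingers swing toward -tool z)"""
    s=get_state();T=s['tool_rot'];c,q=np.cos(np.radians(yaw)),np.sin(np.radians(yaw))
    G=np.array([[0,c,q],[0,q,-c],[-1,0,0]])@Ro.from_euler('y',tilt,degrees=True).as_matrix()
    print('pos',s['position'].round(4),'F',s['ft_force'].round(1),'w',round(s['grip_width'],4),'t',round(s['time'],2))
    print('shift',(T.T@(np.array(pos)-s['position'])).round(4),'turn',Ro.from_matrix(T.T@G).as_rotvec().round(4))
E
python3 -m jog '[{"tx":0,"ty":-0.0025,"tz":-0.0169,"ax":-0.045,"ay":-0.0092,"az":-0.0092},{"tx":0,"ty":0,"tz":0,"ax":0,"ay":0,"az":0},{"tx":0,"ty":0,"tz":0,"ax":0,"ay":0,"az":0}]'
python3 -c "
from h import *
need([.547,.049,.0635],14.9)"
```

```text
time: 3.92
position: [0.5443, 0.053, 0.1614]
tool_rot: [[-0.0, 0.965, 0.263], [-0.0, 0.263, -0.965], [-1.0, -0.0, 0.0]]
ft_force: [-0.3, -0.4, 0.7]
grip_width: 0.0354
pos [0.5443 0.053  0.1614] F [-0.3 -0.4  0.7] w 0.0354 t 3.92
shift [0.0979 0.0016 0.0045] turn [0.0061 0.0001 0.0003]
```

```bash
python3 -m jog '[{"tx":0.03,"ty":0.0016,"tz":0.004,"ax":0.006,"ay":0,"az":0},{"tx":0.03,"ty":0,"tz":0,"ax":0,"ay":0,"az":0},{"tx":0.02,"ty":0,"tz":0,"ax":0,"ay":0,"az":0},{"tx":0.006,"ty":0,"tz":0,"ax":0,"ay":0,"az":0},{"tx":0,"ty":0,"tz":0,"ax":0,"ay":0,"az":0},{"tx":0,"ty":0,"tz":0,"ax":0,"ay":0,"az":0}]'
python3 -c "
from h import *
need([.547,.049,.0635],14.9)"
```

```text
time: 4.42
position: [0.5478, 0.0536, 0.0763]
tool_rot: [[0.007, 0.965, 0.263], [0.0, 0.263, -0.965], [-1.0, 0.007, 0.002]]
ft_force: [-0.0, 0.7, 0.8]
grip_width: 0.035
pos [0.5478 0.0536 0.0763] F [-0.   0.7  0.8] w 0.035 t 4.42
shift [ 0.0128 -0.0021  0.0042] turn [ 0.0056  0.0018 -0.0067]
```

```bash
python3 -m jog '[{"tx":0.006,"ty":-0.002,"tz":0.004,"ax":0,"ay":0,"az":-0.007},{"tx":0.005,"ty":0,"tz":0,"ax":0,"ay":0,"az":0},{"tx":0,"ty":0,"tz":0,"ax":0,"ay":0,"az":0},{"tx":0,"ty":0,"tz":0,"ax":0,"ay":0,"az":0}]'; python3 -m jog '[{"tx":0,"ty":0,"tz":0,"ax":0,"ay":0,"az":0},{"tx":0,"ty":0,"tz":0,"ax":0,"ay":0,"az":0},{"tx":0,"ty":0,"tz":0,"ax":0,"ay":0,"az":0},{"tx":0,"ty":0,"tz":0,"ax":0,"ay":0,"az":0},{"tx":0,"ty":0,"tz":0,"ax":0,"ay":0,"az":0},{"tx":0,"ty":0,"tz":0,"ax":0,"ay":0,"az":0}]' 5 12
```

```text
time: 4.75
position: [0.5497, 0.0488, 0.068]
tool_rot: [[0.006, 0.965, 0.263], [-0.002, 0.263, -0.965], [-1.0, 0.005, 0.004]]
ft_force: [1.0, -0.0, -0.2]
grip_width: 0.035
time: 5.25
position: [0.5512, 0.0485, 0.0697]
tool_rot: [[0.009, 0.965, 0.262], [-0.002, 0.262, -0.965], [-1.0, 0.008, 0.005]]
ft_force: [-0.4, 0.1, 0.2]
grip_width: 0.0046
```

```bash
python3 - <<'E'
from h import *
a=shot('wrist');s=get_state()
print(proj(a,s['position']),s['position'])
for r in recognise('cover_grip',a)[:2]: print(r)
b=shot('scene')
w=cv2.resize(a['image'][60:280,120:420,::-1],(600,440)); q=cv2.resize(b['image'][140:290,150:310,::-1],(469,440),interpolation=2)[:, 100:300]
cv2.imwrite('pics/w4.png',np.hstack([w,q]))
E
```

```text
[271.91760427 242.86321823] [0.55116407 0.04855748 0.06970793]
{'rect': [0.4178, 0.5388, 0.2927, 0.4343], 'p': 0.75}
```

View pics/w4.png

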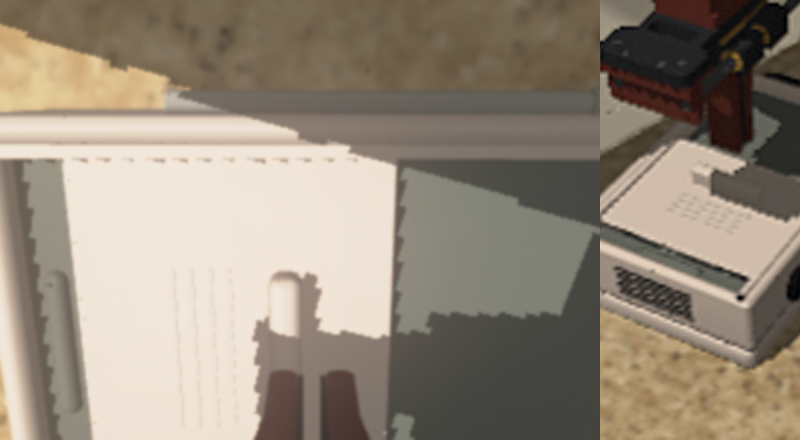

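The fingers closed beside or over the ridge without gripping it: the wrist crop shows ridge column 285 directly behind the left finger. I'll check where the calibration puts the fingertips.

```bash
python3 - <<'E'
from h import *
np.set_printoptions(precision=4,suppress=True)
a=shot('wrist');b=shot('scene');s=get_state();P=s['position']
print('P',P,'scene proj',proj(b,P),'wrist',proj(a,P), 'cam',-a['R'].T@a['t'])
print('ridge seen (wrist) z74',onz(a,262.5,205,.074),'end top',onz(a,262.5,196,.074))
y=np.radians(14.9);R=np.array([[np.cos(y),-np.sin(y)],[np.sin(y),np.cos(y)]])
for g in ([-.011,.028],[-.011,-.028]):
    w=np.r_[np.array([.558,.050])+R@g,.074]; print('ridge end pred',w,proj(a,w),proj(b,w))
# crop zoom
c=cv2.resize(b['image'][165:235,190:290,::-1],(800,560),interpolation=2); cv2.imwrite('pics/s5.png',c)
E
```

```text
P [0.5511 0.0486 0.0696] scene proj [230.47   199.1203] wrist [271.9112 242.838 ] cam [0.5298 0.1288 0.2589]
ridge seen (wrist) z74 [0.5389 0.0724 0.074 ] end top [0.5375 0.0778 0.074 ]
ridge end pred [0.5402 0.0742 0.074 ] [265.3183 202.7391] [218.0259 194.5117]
ridge end pred [0.5546 0.0201 0.074 ] [265.6474 286.3507] [241.2   202.808]
```

View pics/s5.png

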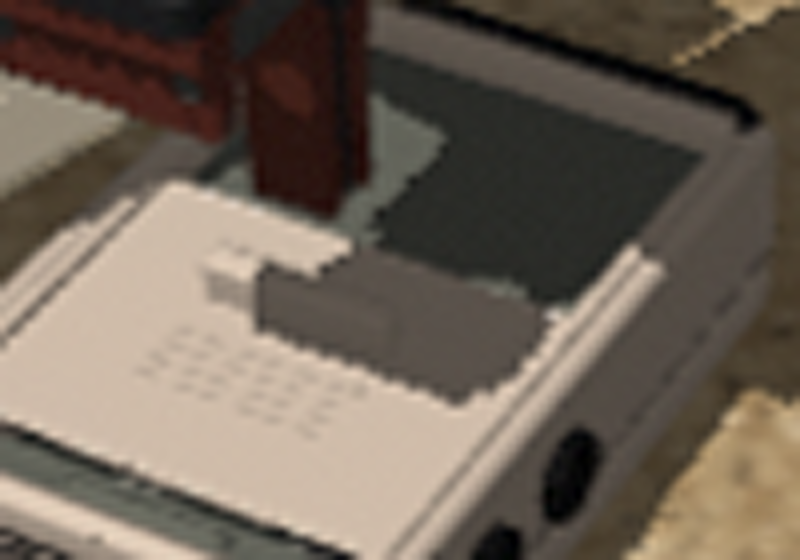

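The scene view puts the fingertips about 8 px (15–20 mm) above the reported TCP, which explains why they closed over the ridge. I'll recentre over it and feel for contact going down.

```bash
python3 -m jog '[{"tx":0,"ty":-0.0058,"tz":0,"ax":0,"ay":0,"az":0},{"tx":0,"ty":0,"tz":0,"ax":0,"ay":-0.005,"az":-0.007},{"tx":0,"ty":0,"tz":0,"ax":0,"ay":0,"az":0},{"tx":0.004,"ty":0,"tz":0,"ax":0,"ay":0,"az":0},{"tx":0.004,"ty":0,"tz":0,"ax":0,"ay":0,"az":0},{"tx":0,"ty":0,"tz":0,"ax":0,"ay":0,"az":0}]' 40; python3 -m jog '[{"tx":0.003,"ty":0,"tz":0,"ax":0,"ay":0,"az":0},{"tx":0,"ty":0,"tz":0,"ax":0,"ay":0,"az":0}]';python3 -m jog '[{"tx":0.003,"ty":0,"tz":0,"ax":0,"ay":0,"az":0},{"tx":0,"ty":0,"tz":0,"ax":0,"ay":0,"az":0}]'
```

```text
time: 6.0
position: [0.5447, 0.0468, 0.0609]
tool_rot: [[0.003, 0.965, 0.262], [-0.01, 0.262, -0.965], [-1.0, -0.0, 0.01]]
ft_force: [-0.4, 0.2, -0.0]
grip_width: 0.0346
time: 6.17
position: [0.5445, 0.0468, 0.0571]
tool_rot: [[0.002, 0.965, 0.262], [-0.01, 0.262, -0.965], [-1.0, -0.001, 0.01]]
ft_force: [-0.1, 0.6, -0.0]
grip_width: 0.0353
time: 6.33
position: [0.5444, 0.0468, 0.0536]
tool_rot: [[0.002, 0.965, 0.262], [-0.01, 0.262, -0.965], [-1.0, -0.001, 0.01]]
ft_force: [0.2, -0.2, 0.2]
grip_width: 0.0348
```

```bash
for i in 1 2 3; do python3 -m jog '[{"tx":0.003,"ty":0,"tz":0,"ax":0,"ay":0,"az":0},{"tx":0,"ty":0,"tz":0,"ax":0,"ay":0,"az":0}]' | grep -E "posi|force"; done; python3 - <<'E'
from h import *
b=shot('scene');s=get_state();print(proj(b,s['position']),proj(b,s['position']+[0,0,.0187]))
c=cv2.resize(b['image'][165:235,190:290,::-1],(800,560),interpolation=2); cv2.imwrite('pics/s6.png',c)
E
```

```text
position: [0.5445, 0.0467, 0.0502]
ft_force: [-0.3, -0.0, 0.3]
position: [0.5446, 0.0467, 0.0469]
ft_force: [0.1, 0.1, 0.6]
position: [0.5446, 0.0466, 0.0436]
ft_force: [-0.9, -0.2, 0.8]
[229.61145123 210.33276593] [229.09399721 203.54101101]
```

View pics/s6.png

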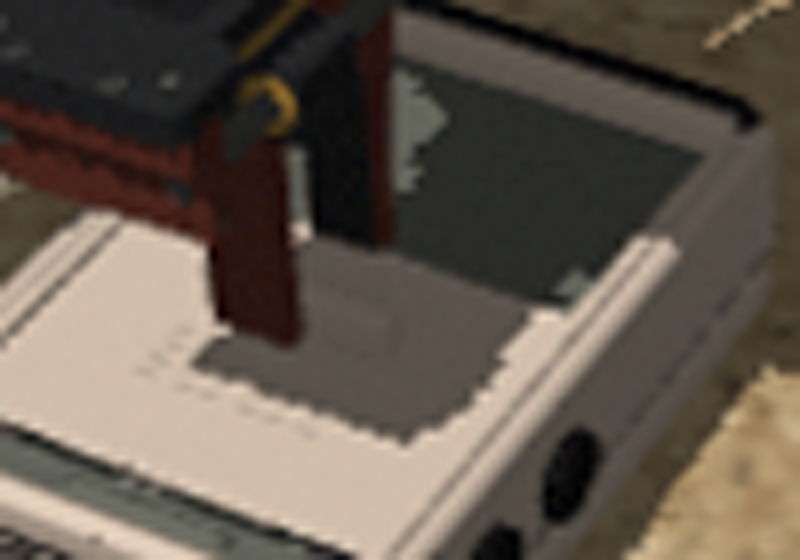

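The fingers now straddle the ridge, with their tips just above the cover, so I'll grip.

```bash
python3 -m jog '[{"tx":0,"ty":0,"tz":0,"ax":0,"ay":0,"az":0},{"tx":0,"ty":0,"tz":0,"ax":0,"ay":0,"az":0},{"tx":0,"ty":0,"tz":0,"ax":0,"ay":0,"az":0},{"tx":0,"ty":0,"tz":0,"ax":0,"ay":0,"az":0},{"tx":0,"ty":0,"tz":0,"ax":0,"ay":0,"az":0},{"tx":0,"ty":0,"tz":0,"ax":0,"ay":0,"az":0}]' 3 20
```

```text
time: 7.38
position: [0.5449, 0.0466, 0.044]
tool_rot: [[0.002, 0.965, 0.262], [-0.01, 0.262, -0.965], [-1.0, -0.0, 0.01]]
ft_force: [0.1, -0.4, -0.7]
grip_width: 0.0087
```

```bash
python3 -m jog '[{"tx":0,"ty":0.01,"tz":0,"ax":0,"ay":0,"az":0},{"tx":0,"ty":0.01,"tz":0,"ax":0,"ay":0,"az":0},{"tx":0,"ty":0.01,"tz":0,"ax":0,"ay":0,"az":0},{"tx":0,"ty":0.01,"tz":0,"ax":0,"ay":0,"az":0},{"tx":0,"ty":0.01,"tz":0,"ax":0,"ay":0,"az":0},{"tx":0,"ty":0.01,"tz":0,"ax":0,"ay":0,"az":0},{"tx":0,"ty":0,"tz":0,"ax":0,"ay":0,"az":0}]'; python3 -c "
from h import *
need([.5449,.0466,.044],14.9)"
```

```text
time: 7.97
position: [0.6092, 0.0639, 0.044]
tool_rot: [[0.002, 0.965, 0.262], [-0.01, 0.262, -0.965], [-1.0, -0.001, 0.01]]
ft_force: [-0.4, 0.7, 0.7]
grip_width: 0.0091
pos [0.6092 0.0639 0.044 ] F [-0.4  0.7  0.7] w 0.0091 t 7.97
shift [ 0.0001 -0.0666 -0.0002] turn [0.0054 0.0103 0.001 ]
```

```bash
for i in 1 2 3 4; do python3 -m jog '[{"tx":0,"ty":0.0045,"tz":0,"ax":0,"ay":0,"az":0},{"tx":0,"ty":0.0,"tz":0,"ax":0,"ay":0,"az":0}]' | grep -E 'posi|force|grip'; done
```

```text
position: [0.6158, 0.0657, 0.044]
ft_force: [0.8, -0.6, 0.9]
grip_width: 0.0089
position: [0.6207, 0.067, 0.0441]
ft_force: [1.6, -0.3, -0.9]
grip_width: 0.0089
position: [0.624, 0.0679, 0.044]
ft_force: [-0.2, -0.9, 0.7]
grip_width: 0.0095
position: [0.6235, 0.0678, 0.044]
ft_force: [0.3, 0.4, 1.4]
grip_width: 0.0086
```

```bash
python3 -m jog '[{"tx":0,"ty":0,"tz":0,"ax":0,"ay":0,"az":0},{"tx":0,"ty":0,"tz":0,"ax":0,"ay":0,"az":0},{"tx":0,"ty":0,"tz":0,"ax":0,"ay":0,"az":0},{"tx":-0.03,"ty":0,"tz":0,"ax":0,"ay":0,"az":0},{"tx":-0.03,"ty":-0.01,"tz":0,"ax":0,"ay":0,"az":0},{"tx":-0.03,"ty":-0.03,"tz":0,"ax":0,"ay":0,"az":0},{"tx":-0.02,"ty":-0.03,"tz":0,"ax":0,"ay":0,"az":0},{"tx":0,"ty":-0.02,"tz":0,"ax":0,"ay":0,"az":0},{"tx":0,"ty":0,"tz":0,"ax":0,"ay":0,"az":0},{"tx":0,"ty":0,"tz":0,"ax":0,"ay":0,"az":0}]' 50
python3 - <<'E'
from h import *
np.set_printoptions(precision=4,suppress=True)
need([.4258,-.2029,.12],-61)
a=shot('wrist');b=shot('top')
np.savez('w7.npz',**{k:a[k] for k in('K','R','t')})
y=np.radians(15);R=np.array([[np.cos(y),-np.sin(y)],[np.sin(y),np.cos(y)]]);o=R@[.550,-.0963]
im=a['image'][:,:,::-1].copy()
for g,z in (((-.04,.012),.0215),((-.01,.012),.038),((-.081,.012),.054),((-.108,.075),.064),((-.108,-.075),.064),((.07,.028),.074),((.07,-.028),.074),((-.09,-.067),.058),((-.09,.067),.058),((-.01,-.048),.038)):
    u=proj(a,np.r_[o+R@g,z]); print(g,u); cv2.circle(im,tuple(u.round().astype(int)),1,(0,0,255),-1)
cv2.imwrite('pics/w7.png',cv2.resize(im[60:340,100:500],(800,560),interpolation=2))
print('o',o)
E
```

```text
time: 9.47
position: [0.5381, 0.0464, 0.1583]
tool_rot: [[-0.002, 0.965, 0.263], [-0.01, 0.263, -0.965], [-1.0, -0.005, 0.009]]
ft_force: [-0.3, -0.5, 0.4]
grip_width: 0.0438
pos [0.5381 0.0464 0.1583] F [-0.3 -0.5  0.4] w 0.0438 t 9.47
shift [ 0.0411 -0.1738  0.2106] turn [ 1.331   0.0113 -0.0022]
(-0.04, 0.012) [252.3497 178.662 ]
(-0.01, 0.012) [282.1133 182.6022]
(-0.081, 0.012) [205.4157 186.2242]
(-0.108, 0.075) [165.9539 115.5387]
(-0.108, -0.075) [181.0892 275.2817]
(0.07, 0.028) [377.304  174.5955]
(0.07, -0.028) [371.0483 235.7073]
(-0.09, -0.067) [200.3559 265.1192]
(-0.09, 0.067) [190.0572 125.0529]
(-0.01, -0.048) [281.4703 239.714 ]
o [0.5562 0.0493]
```

View pics/w7.png

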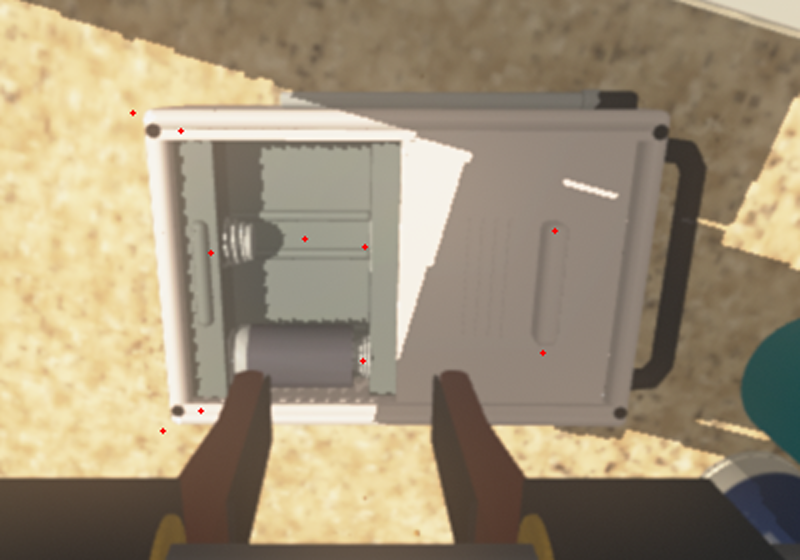

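Bay clear: the empty cradle's rails are at crop rows 215 and 253, the disc at about (235,240) and the plus wall at x≈370. The ridge sits where predicted in x, and there is a small y offset I'll servo visually later. Next is the cell.

```bash
python3 -m jog '[{"tx":0,"ty":0,"tz":0,"ax":0.12,"ay":0,"az":0},{"tx":0,"ty":0,"tz":0,"ax":0.12,"ay":0,"az":0},{"tx":0,"ty":0,"tz":0,"ax":0.12,"ay":0,"az":0},{"tx":0,"ty":0,"tz":0,"ax":0.12,"ay":0,"az":0},{"tx":0,"ty":0,"tz":0,"ax":0.12,"ay":0,"az":0},{"tx":0,"ty":0,"tz":0,"ax":0.12,"ay":0,"az":0},{"tx":0,"ty":0,"tz":0,"ax":0.12,"ay":0,"az":0},{"tx":0,"ty":0,"tz":0,"ax":0.12,"ay":0,"az":0},{"tx":0,"ty":0,"tz":0,"ax":0.12,"ay":0,"az":0},{"tx":0,"ty":0,"tz":0,"ax":0.12,"ay":0,"az":0},{"tx":0,"ty":0,"tz":0,"ax":0.09,"ay":0,"az":0}]' 60; python3 -m jog '[{"tx":0.003,"ty":0.0204,"tz":0.0274,"ax":0,"ay":0,"az":0},{"tx":0.003,"ty":0.0204,"tz":0.0274,"ax":0,"ay":0,"az":0},{"tx":0.003,"ty":0.0204,"tz":0.0274,"ax":0,"ay":0,"az":0},{"tx":0.003,"ty":0.0204,"tz":0.0274,"ax":0,"ay":0,"az":0},{"tx":0.003,"ty":0.0204,"tz":0.0274,"ax":0,"ay":0,"az":0},{"tx":0.003,"ty":0.0204,"tz":0.0274,"ax":0,"ay":0,"az":0},{"tx":0.003,"ty":0.0204,"tz":0.0274,"ax":0,"ay":0,"az":0},{"tx":0.0,"ty":0.0204,"tz":0.0274,"ax":0,"ay":0,"az":0},{"tx":0,"ty":0,"tz":0,"ax":0,"ay":0,"az":0},{"tx":0,"ty":0,"tz":0,"ax":0,"ay":0,"az":0}]'
python3 - <<'E'
from h import *
np.set_printoptions(precision=4,suppress=True)
need([.4258,-.2029,.05],-61)
a=shot('wrist','w8.png')
for r in recognise('cell',a)[:3]:
    x=np.array(r['rect'])*[560,420,560,420]; print(r['p'],x,onz(a,x[0],x[1],.02))
print(proj(a,[.449,-.1896,.02]),proj(a,[.4008,-.2168,.02]))
g=a['image'].astype(int).sum(2); sat=a['image'].max(2).astype(int)-a['image'].min(2)
m=((g<270)&(sat<40)).astype(np.uint8)
n,l,st,ce=cv2.connectedComponentsWithStats(m)
for i in range(1,n):
    if st[i,4]>150: print(st[i],ce[i],cv2.minAreaRect(np.argwhere(l==i)[:,::-1].astype(np.float32)))
E
```

```text
time: 10.48
position: [0.5498, 0.0501, 0.1463]
tool_rot: [[-0.011, 0.476, -0.879], [-0.008, -0.879, -0.476], [-1.0, 0.002, 0.014]]
ft_force: [-0.7, 0.8, 0.4]
grip_width: 0.0525
time: 11.32
position: [0.4429, -0.2074, 0.1178]
tool_rot: [[-0.011, 0.476, -0.88], [-0.004, -0.88, -0.476], [-1.0, -0.002, 0.012]]
ft_force: [-0.2, -0.4, -0.1]
grip_width: 0.0529
pos [ 0.4429 -0.2074  0.1178] F [-0.2 -0.4 -0.1] w 0.0529 t 11.32
shift [ 0.0679 -0.0119  0.0121] turn [-0.0105  0.0119  0.002 ]
0.66 [262.808 212.142  38.192  70.518] [ 0.4288 -0.2027  0.02  ]
0.38 [ 68.992  40.698 137.984  81.396] [ 0.4824 -0.0015  0.02  ]
[260.4133 186.9236] [262.2776 243.2541]
[   0    0   74   29 1065] [31.1315 10.8535] ((37.07186508178711, 10.117247581481934), (76.818603515625, 21.975954055786133), 13.495734214782715)
[112   0  23  20 348] [123.2069   7.7845] ((123.0, 9.5), (19.0, 22.0), 90.0)
[ 301    0  141   85 4722] [369.064   31.5419] ((368.8472595214844, 34.455078125), (134.20765686035156, 86.6899642944336), 9.806092262268066)
[  0  35  77  23 330] [36.6788 45.7212] ((37.999996185302734, 45.5), (78.8240737915039, 5.820855140686035), 14.03624439239502)
[273 187   9  54 324] [277.0062 213.787 ] ((277.1598205566406, 213.5154571533203), (52.99073791503906, 7.083595275878906), 87.39744567871094)
[    0   213   560   207 65889] [246.534  332.9576] ((279.5, 316.0), (206.0, 559.0), 90.0)
```

```bash
python3 -c "
import cv2
a=cv2.imread('pics/w8.png')[150:270,190:350]; cv2.imwrite('pics/w8c.png',cv2.resize(a,(800,600),interpolation=2))"
```

```text
(no output)
```

View pics/w8c.png

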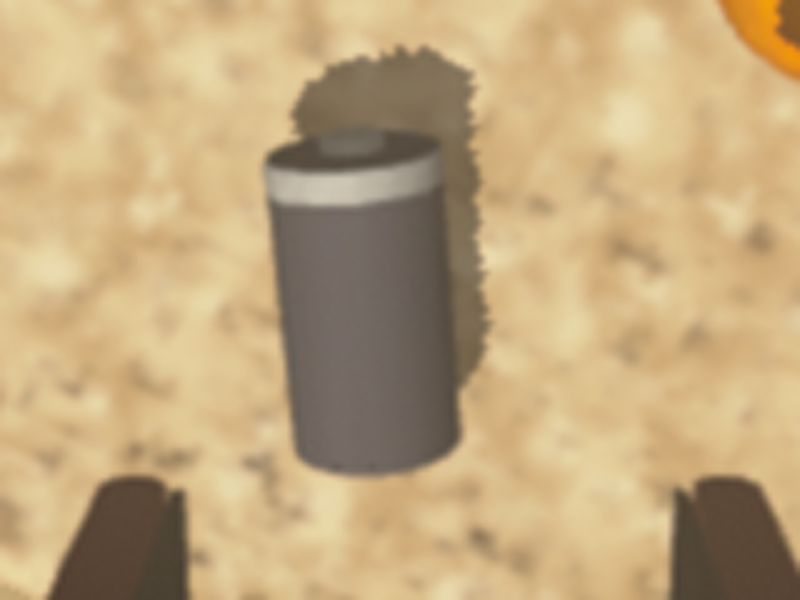

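```bash
python3 - <<'E'
from h import *
np.set_printoptions(precision=4,suppress=True)
a=shot('wrist')
z=.0185
T=[onz(a,190+u/5,150+v/5,z) for u,v in ((267,165),(441,150),(295,450),(460,435))]
p=(T[0]+T[1])/2;q=(T[2]+T[3])/2;d=p-q
print(np.array(T),p,q,np.degrees(np.arctan2(d[1],d[0])),np.linalg.norm(d), np.linalg.norm(T[0]-T[1]),np.linalg.norm(T[2]-T[3]))
# top surface line: shoulder end top edge at (353,133) z=.033 ; flat end bottom (378,470)
print(onz(a,190+353/5,150+140/5,.03),onz(a,190+378/5,150+472/5,.012), 'tipmid',onz(a,276,245,.1365), proj(a,get_state()['position']+[0,0,.0187]))
E
```

```text
[[ 0.4449 -0.1734  0.0185]
 [ 0.4624 -0.1997  0.0185]
 [ 0.3975 -0.2034  0.0185]
 [ 0.4154 -0.2296  0.0185]] [ 0.4537 -0.1866  0.0185] [ 0.4065 -0.2165  0.0185] 32.35937907456308 0.05588258736405468 0.03156564027837182 0.03170470187001201
[ 0.459  -0.1842  0.03  ] [ 0.3984 -0.2207  0.012 ] tipmid [ 0.4524 -0.2029  0.1365] [272.5355 259.7373]
```

```bash
python3 -c "
from h import *
need([.4285,-.202,.01],-58)"
```

```text
pos [ 0.4434 -0.2055  0.1182] F [-0.4  0.4  0.2] w 0.053 t 11.47
shift [ 0.1083 -0.0101  0.0101] turn [-0.0593  0.0117  0.002 ]
```

```bash
python3 -m jog '[{"tx":0.0,"ty":-0.010,"tz":0.010,"ax":-0.055,"ay":0.012,"az":0.002},{"tx":0,"ty":0,"tz":0,"ax":0,"ay":0,"az":0},{"tx":0,"ty":0,"tz":0,"ax":0,"ay":0,"az":0}]' 75;python3 -c "
from h import *
need([.4285,-.202,.01],-58)"
```

```text
time: 11.72
position: [0.4324, -0.1986, 0.1179]
tool_rot: [[0.001, 0.531, -0.848], [0.001, -0.848, -0.531], [-1.0, -0.0, -0.002]]
ft_force: [0.9, 0.2, 0.2]
grip_width: 0.0654
pos [ 0.4324 -0.1986  0.1179] F [0.9 0.2 0.2] w 0.0654 t 11.72
shift [0.1079 0.0008 0.0053] turn [ 0.001  -0.0015  0.0002]
```

```bash
python3 -m jog '[{"tx":0.03,"ty":0,"tz":0.004,"ax":0,"ay":0,"az":0},{"tx":0.03,"ty":0,"tz":0,"ax":0,"ay":0,"az":0},{"tx":0.03,"ty":0,"tz":0,"ax":0,"ay":0,"az":0},{"tx":0.01,"ty":0,"tz":0,"ax":0,"ay":0,"az":0},{"tx":0,"ty":0,"tz":0,"ax":0,"ay":0,"az":0},{"tx":0,"ty":0,"tz":0,"ax":0,"ay":0,"az":0}]';python3 -c "
from h import *
need([.4285,-.202,-0.013],-58)"
```

```text
time: 12.22
position: [0.4392, -0.1994, 0.0168]
tool_rot: [[0.01, 0.531, -0.847], [-0.005, -0.847, -0.531], [-1.0, 0.009, -0.006]]
ft_force: [-0.0, -0.1, 0.1]
grip_width: 0.0662
pos [ 0.4392 -0.1994  0.0168] F [-0.  -0.1  0.1] w 0.0662 t 12.22
shift [ 0.0297 -0.0037  0.0107] turn [ 0.0012 -0.0065 -0.0094]
```

```bash
python3 -m jog '[{"tx":0.0,"ty":-0.0035,"tz":0.009,"ax":0,"ay":-0.006,"az":-0.009},{"tx":0.0,"ty":0,"tz":0,"ax":0,"ay":0,"az":0},{"tx":0.005,"ty":0,"tz":0,"ax":0,"ay":0,"az":0},{"tx":0.005,"ty":0,"tz":0,"ax":0,"ay":0,"az":0},{"tx":0.005,"ty":0,"tz":0,"ax":0,"ay":0,"az":0},{"tx":0.004,"ty":0,"tz":0,"ax":0,"ay":0,"az":0},{"tx":0,"ty":0,"tz":0,"ax":0,"ay":0,"az":0}]';python3 -c "
from h import *
need([.4285,-.202,-0.013],-58)"
```

```text
time: 12.8
position: [0.4334, -0.2031, 0.0002]
tool_rot: [[0.007, 0.531, -0.847], [-0.005, -0.847, -0.531], [-1.0, 0.008, -0.004]]
ft_force: [-0.3, 0.2, 0.5]
grip_width: 0.0659
pos [ 4.334e-01 -2.031e-01  2.000e-04] F [-0.3  0.2  0.5] w 0.0659 t 12.8
shift [ 0.0132 -0.0036  0.0037] turn [ 0.0012 -0.0036 -0.0078]
```

```bash
python3 -m jog '[{"tx":0.003,"ty":-0.0035,"tz":0.0035,"ax":0,"ay":-0.004,"az":-0.008},{"tx":0.003,"ty":0,"tz":0,"ax":0,"ay":0,"az":0},{"tx":0,"ty":0,"tz":0,"ax":0,"ay":0,"az":0}]'; for i in 1 2 3; do python3 -m jog '[{"tx":0.002,"ty":0,"tz":0,"ax":0,"ay":0,"az":0},{"tx":0,"ty":0,"tz":0,"ax":0,"ay":0,"az":0}]' | grep -E "pos|force"; done
```

```text
time: 13.05
position: [0.428, -0.2018, -0.0066]
tool_rot: [[-0.002, 0.531, -0.848], [0.001, -0.848, -0.531], [-1.0, -0.001, 0.001]]
ft_force: [0.2, 0.2, 0.5]
grip_width: 0.0656
position: [0.4277, -0.2018, -0.009]
ft_force: [-0.7, 0.4, 0.5]
position: [0.4278, -0.2018, -0.0112]
ft_force: [-0.3, -0.3, 0.0]
position: [0.428, -0.2019, -0.0133]
ft_force: [0.2, 0.8, 0.1]
```

```bash
for i in 1 2 3; do python3 -m jog '[{"tx":0.002,"ty":0,"tz":0,"ax":0,"ay":0,"az":0}]' | grep -E "pos|force"; done
```

```text
position: [0.4283, -0.2021, -0.0152]
ft_force: [0.5, -0.6, 0.6]
position: [0.4283, -0.2021, -0.0173]
ft_force: [-0.7, 1.0, 0.2]
position: [0.4284, -0.2021, -0.0194]
ft_force: [-1.2, -1.1, -0.8]
```

```bash
for i in 1 2 3 4; do python3 -m jog '[{"tx":0.0015,"ty":0,"tz":0,"ax":0,"ay":0,"az":0}]' | grep -E "pos|force"; done
```

```text
position: [0.4284, -0.2021, -0.0212]
ft_force: [-0.4, 1.0, -0.4]
position: [0.4284, -0.2021, -0.0229]
ft_force: [-0.0, -0.2, -0.1]
position: [0.4283, -0.202, -0.0246]
ft_force: [-0.3, 0.2, 0.2]
position: [0.4283, -0.2021, -0.0263]
ft_force: [0.4, -0.0, 0.1]
```

```bash
for i in 1 2 3 4 5; do python3 -m jog '[{"tx":0.0012,"ty":0,"tz":0,"ax":0,"ay":0,"az":0}]' | grep -E "pos|force"; done
```

```text
position: [0.4283, -0.202, -0.0277]
ft_force: [0.2, 0.0, -0.7]
position: [0.4283, -0.202, -0.0289]
ft_force: [-4.4, 2.8, 28.9]
position: [0.4283, -0.202, -0.029]
ft_force: [-6.7, 3.7, 40.4]
position: [0.4283, -0.202, -0.0289]
ft_force: [-4.3, 3.1, 22.5]
position: [0.4283, -0.2021, -0.0288]
ft_force: [-2.4, 2.2, 17.1]
```

Contact at reported z=-0.0285, so the real fingertips are 28.5 mm short of the reported TCP. I'll raise to tip z≈6 mm and grip.

```bash
sed -i 's/def need/OFF=.0285\ndef tip():\n    s=get_state(); return s["position"]-OFF*s["tool_rot"][:,0]\ndef need/' h.py; sed -i "s/print('shift',(T.T@(np.array(pos)-s\['position'\]))/print('tip',tip().round(4),'shift',(T.T@(np.array(pos)-tip()-OFF*(G[:,0]-T[:,0])*0))/" h.py
python3 -m jog '[{"tx":-0.006,"ty":0,"tz":0,"ax":0,"ay":0,"az":0},{"tx":0,"ty":0,"tz":0,"ax":0,"ay":0,"az":0},{"tx":0,"ty":0,"tz":0,"ax":0,"ay":0,"az":0}]'; python3 -m jog '[{"tx":0,"ty":0,"tz":0,"ax":0,"ay":0,"az":0},{"tx":0,"ty":0,"tz":0,"ax":0,"ay":0,"az":0},{"tx":0,"ty":0,"tz":0,"ax":0,"ay":0,"az":0},{"tx":0,"ty":0,"tz":0,"ax":0,"ay":0,"az":0},{"tx":0,"ty":0,"tz":0,"ax":0,"ay":0,"az":0},{"tx":0,"ty":0,"tz":0,"ax":0,"ay":0,"az":0},{"tx":0,"ty":0,"tz":0,"ax":0,"ay":0,"az":0},{"tx":0,"ty":0,"tz":0,"ax":0,"ay":0,"az":0}]' 30 30
```

```text
time: 14.8
position: [0.4287, -0.2023, -0.0218]
tool_rot: [[0.001, 0.531, -0.847], [-0.001, -0.847, -0.531], [-1.0, 0.001, -0.0]]
ft_force: [-0.1, 0.5, 0.4]
grip_width: 0.0659
time: 15.47
position: [0.4283, -0.202, -0.023]
tool_rot: [[-0.0, 0.531, -0.847], [-0.0, -0.847, -0.531], [-1.0, -0.0, 0.0]]
ft_force: [-0.7, -0.1, 1.3]
grip_width: 0.0323
```

```bash
python3 -m jog '[{"tx":-0.015,"ty":0,"tz":0,"ax":0,"ay":0,"az":0},{"tx":-0.03,"ty":0,"tz":0,"ax":0,"ay":0,"az":0},{"tx":-0.03,"ty":0,"tz":0,"ax":0,"ay":0,"az":0},{"tx":-0.03,"ty":0,"tz":0,"ax":0,"ay":0,"az":0},{"tx":-0.03,"ty":0,"tz":0,"ax":0.09,"ay":0,"az":0},{"tx":-0.02,"ty":0,"tz":0,"ax":0.1,"ay":0,"az":0},{"tx":0,"ty":0,"tz":0,"ax":0.09,"ay":0,"az":0},{"tx":0,"ty":0,"tz":0,"ax":0,"ay":0,"az":0}]' - 30
cat >> h.py <<'E'
y_=np.radians(15);Rr=np.array([[np.cos(y_),-np.sin(y_)],[np.sin(y_),np.cos(y_)]])
ORG=Rr@[.550,-.0955]
def rad2w(x,y,z): return np.r_[ORG+Rr@[x,y],z]
AX=0.0012 # cell mid ahead of TCP along axis (button = -tool z)
def cell():
    s=get_state();T=s['tool_rot'];c=s['position']+T@[-.0395,0,-AX]
    r=np.r_[Rr.T@(c[:2]-ORG),c[2]];a=-T[:,2]
    return c,r,np.r_[Rr.T@a[:2],a[2]]
def need_cell(x,y,z,tilt,yaw=-75):
    s=get_state();T=s['tool_rot'];c,q=np.cos(np.radians(yaw)),np.sin(np.radians(yaw))
    G=np.array([[0,c,q],[0,q,-c],[-1,0,0]])@Ro.from_euler('y',tilt,degrees=True).as_matrix()
    P=rad2w(x,y,z)-G@[-.0395,0,-AX]
    C=cell(); print('cell radio mm',(C[1]*1e3).round(1),'axis',C[2].round(3),'F',s['ft_force'].round(1),'w',round(s['grip_width'],4),'t',round(s['time'],2))
    print('shift',(T.T@(P-s['position'])).round(4),'turn',Ro.from_matrix(T.T@G).as_rotvec().round(4))
E
python3 -c "
from h import *
need_cell(-.045,.012,.14,0)"
```

```text
time: 16.13
position: [0.4254, -0.2001, 0.1367]
tool_rot: [[-0.007, 0.264, -0.964], [0.004, -0.964, -0.264], [-1.0, -0.006, 0.006]]
ft_force: [0.1, -0.1, -1.8]
grip_width: 0.0325
cell radio mm [-189.5 -208.1  176.2] axis [ 1.     0.006 -0.006] F [ 0.1 -0.1 -1.8] w 0.0325 t 16.13
shift [ 0.0367 -0.2188 -0.1462] turn [0.0058 0.0059 0.006 ]
```

```bash
python3 -m jog '[{"tx":0,"ty":-0.0265,"tz":-0.0177,"ax":0,"ay":0,"az":0},{"tx":0,"ty":-0.0265,"tz":-0.0177,"ax":0,"ay":0,"az":0},{"tx":0,"ty":-0.0265,"tz":-0.0177,"ax":0,"ay":0,"az":0},{"tx":0,"ty":-0.0265,"tz":-0.0177,"ax":0,"ay":0,"az":0},{"tx":0,"ty":-0.0265,"tz":-0.0177,"ax":0,"ay":0,"az":0},{"tx":0,"ty":-0.0265,"tz":-0.0177,"ax":0,"ay":0,"az":0},{"tx":0,"ty":-0.0265,"tz":-0.0177,"ax":0,"ay":0,"az":0},{"tx":0,"ty":-0.0265,"tz":-0.0177,"ax":0,"ay":0,"az":0},{"tx":0,"ty":0,"tz":0,"ax":0,"ay":0,"az":0},{"tx":0,"ty":0,"tz":0,"ax":0,"ay":0,"az":0}]'
python3 -c "
from h import *
need_cell(-.04,.012,.10,17)"
```

```text
time: 16.97
position: [0.5023, 0.052, 0.1297]
tool_rot: [[-0.017, 0.288, -0.957], [0.004, -0.958, -0.288], [-1.0, -0.009, 0.015]]
ft_force: [-0.2, 0.1, -1.7]
grip_width: 0.0322
cell radio mm [-49.5  15.4 169.2] axis [ 0.999  0.031 -0.015] F [-0.2  0.1 -1.7] w 0.0322 t 16.97
shift [ 0.0674  0.005  -0.0227] turn [0.029  0.312  0.0129]
```

```bash
python3 -m jog '[{"tx":0.015,"ty":0.003,"tz":-0.007,"ax":0.015,"ay":0.08,"az":0.006},{"tx":0.015,"ty":0.002,"tz":-0.007,"ax":0.01,"ay":0.08,"az":0.006},{"tx":0.015,"ty":0,"tz":-0.007,"ax":0,"ay":0.08,"az":0},{"tx":0,"ty":0,"tz":0,"ax":0,"ay":0.06,"az":0},{"tx":0,"ty":0,"tz":0,"ax":0,"ay":0,"az":0},{"tx":0,"ty":0,"tz":0,"ax":0,"ay":0,"az":0}]'
python3 - <<'E'
from h import *
need_cell(-.04,.012,.10,17)
a=shot('wrist');b=shot('scene')
im=a['image'][:,:,::-1].copy();im2=b['image'][:,:,::-1].copy()
c,r,ax=cell();axw=-get_state()['tool_rot'][:,2]
for P,i in ((c+axw*.03075,0),(c-axw*.03075,0),(rad2w(-.01,.012,.046),1),(rad2w(-.067,.012,.038),1),(rad2w(-.04,.0215,.0215),1)):
    for p,m in ((a,im),(b,im2)):
        u=proj(p,P);print(u.round(1)); cv2.circle(m,tuple(u.round().astype(int)),1,(0,0,255) if i else (0,255,0),-1)
w=cv2.resize(im[100:340,140:400],None,fx=1.75,fy=1.75,interpolation=2); q=cv2.resize(im2[150:255,160:252],None,fx=3.75,fy=4,interpolation=2)
cv2.imwrite('pics/w9.png',np.hstack([w,q]))
E
```

```text
time: 17.47
position: [0.5232, 0.05, 0.0813]
tool_rot: [[0.274, 0.27, -0.923], [0.071, -0.963, -0.261], [-0.959, 0.006, -0.283]]
ft_force: [0.2, 0.2, -0.8]
grip_width: 0.0324
cell radio mm [-41.7   8.5 119.5] axis [0.959 0.013 0.283] F [ 0.2  0.2 -0.8] w 0.0324 t 17.47
shift [ 0.0192 -0.0037  0.0035] turn [ 0.0131  0.0094 -0.0021]
[274.1 216.7]
[223.2 176.4]
[274.4 324.8]
[207.5 200.2]
[269.9 210.6]
[224.9 207.3]
[269.2 285.1]
[210.  226.4]
[258.1 246.8]
[214.1 222.9]
```

View pics/w9.png

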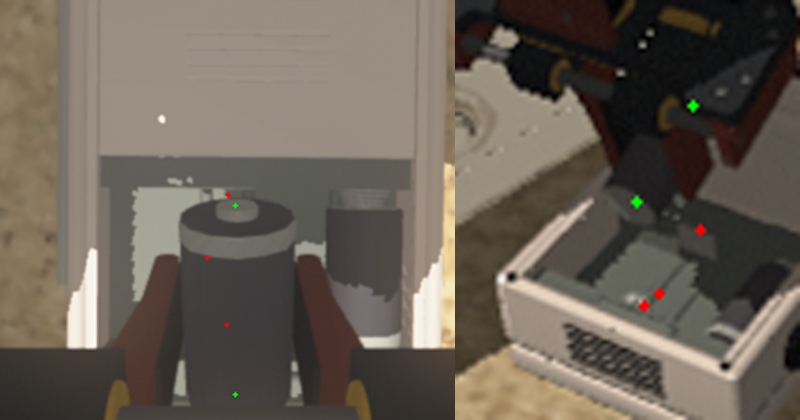

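Very good agreement: the predicted button tip (235,205) sits on the seen button (237,210), and the flat end, plate and spring markers are within about 2 px. Insertion path is: down in front of the disc, push in −x, lower, then level.

```bash
python3 -m jog '[{"tx":0.0,"ty":-0.0037,"tz":-0.006,"ax":0.013,"ay":0.009,"az":-0.002},{"tx":0,"ty":0,"tz":0,"ax":0,"ay":0,"az":0},{"tx":0,"ty":0,"tz":0,"ax":0,"ay":0,"az":0}]' - 45
python3 -c "
from h import *
need_cell(-.034,.012,.062,17)"
```

```text
time: 17.82
position: [0.5332, 0.0554, 0.0855]
tool_rot: [[0.286, 0.259, -0.923], [0.075, -0.966, -0.248], [-0.955, 0.002, -0.295]]
ft_force: [0.5, 0.8, -1.7]
grip_width: 0.0321
cell radio mm [-31.2  11.1 123.6] axis [0.955 0.001 0.295] F [ 0.5  0.8 -1.7] w 0.0321 t 17.82
shift [ 0.058  -0.0011  0.021 ] turn [ 0.0006 -0.0032 -0.0014]
```

```bash
python3 -m jog '[{"tx":0.012,"ty":-0.001,"tz":0.0044,"ax":0,"ay":0,"az":0},{"tx":0.012,"ty":0,"tz":0.0044,"ax":0,"ay":0,"az":0},{"tx":0.012,"ty":0,"tz":0.0044,"ax":0,"ay":0,"az":0},{"tx":0.007,"ty":0,"tz":0.0025,"ax":0,"ay":0,"az":0},{"tx":0.0,"ty":0,"tz":0,"ax":0,"ay":0,"az":0},{"tx":0,"ty":0,"tz":0,"ax":0,"ay":0,"az":0}]'
python3 -c "
from h import *
need_cell(-.034,.012,.058,17)"
```

```text
time: 18.32
position: [0.5386, 0.0566, 0.0418]
tool_rot: [[0.294, 0.263, -0.919], [0.075, -0.965, -0.252], [-0.953, 0.005, -0.304]]
ft_force: [0.2, -0.4, -1.8]
grip_width: 0.0323
cell radio mm [-25.9  11.   79.8] axis [0.953 0.005 0.304] F [ 0.2 -0.4 -1.8] w 0.0323 t 18.32
shift [ 0.0183 -0.0014  0.0148] turn [ 0.0053 -0.0118 -0.004 ]
```

```bash
python3 -m jog '[{"tx":0,"ty":-0.0014,"tz":0.0085,"ax":0.005,"ay":-0.01,"az":-0.004},{"tx":0,"ty":0,"tz":0,"ax":0,"ay":0,"az":0},{"tx":0,"ty":0,"tz":0,"ax":0,"ay":0,"az":0}]'
python3 -c "
from h import *
need_cell(-.034,.012,.058,17)"
```

```text
time: 18.57
position: [0.5311, 0.0559, 0.0404]
tool_rot: [[0.285, 0.259, -0.923], [0.076, -0.966, -0.248], [-0.956, 0.0, -0.295]]
ft_force: [-0.3, 0.2, -1.7]
grip_width: 0.0323
cell radio mm [-33.   12.1  78.5] axis [0.956 0.001 0.295] F [-0.3  0.2 -1.7] w 0.0323 t 18.57
shift [0.0193 0.     0.0071] turn [ 0.0007 -0.0027 -0.0001]
```

```bash
python3 -m jog '[{"tx":0.006,"ty":0,"tz":0.0025,"ax":0,"ay":0,"az":0},{"tx":0.006,"ty":0,"tz":0.0025,"ax":0,"ay":0,"az":0},{"tx":0.004,"ty":0,"tz":0.0015,"ax":0,"ay":0,"az":0},{"tx":0,"ty":0,"tz":0,"ax":0,"ay":0,"az":0},{"tx":0,"ty":0,"tz":0,"ax":0,"ay":0,"az":0}]'
python3 -c "
from h import *
need_cell(-.044,.012,.056,17)"
```

```text
time: 18.98
position: [0.5303, 0.0552, 0.0226]
tool_rot: [[0.287, 0.259, -0.922], [0.076, -0.966, -0.248], [-0.955, 0.001, -0.297]]
ft_force: [0.9, 0.6, -1.2]
grip_width: 0.032
cell radio mm [-34.   11.6  60.7] axis [0.955 0.001 0.297] F [ 0.9  0.6 -1.2] w 0.032 t 18.98
shift [ 0.0015 -0.0004  0.0111] turn [ 0.0005 -0.0049 -0.0011]
```

```bash
python3 -m jog '[{"tx":0.002,"ty":0,"tz":0.003,"ax":0,"ay":0,"az":0},{"tx":0.0005,"ty":0,"tz":0.003,"ax":0,"ay":0,"az":0},{"tx":0,"ty":0,"tz":0.003,"ax":0,"ay":0,"az":0},{"tx":0,"ty":0,"tz":0.002,"ax":0,"ay":0,"az":0},{"tx":0,"ty":0,"tz":0,"ax":0,"ay":0,"az":0}]'
python3 -c "
from h import *
need_cell(-.044,.012,.0465,17)"
```

```text
time: 19.4
position: [0.5239, 0.0522, 0.0178]
tool_rot: [[0.293, 0.258, -0.921], [0.075, -0.966, -0.247], [-0.953, 0.003, -0.303]]
ft_force: [2.6, 2.9, -1.7]
grip_width: 0.0321
cell radio mm [-41.3  10.4  55.8] axis [ 0.953 -0.     0.303] F [ 2.6  2.9 -1.7] w 0.0321 t 19.4
shift [ 0.0081 -0.0017  0.0058] turn [-0.0001 -0.0109 -0.0034]
```

```bash
python3 -m jog '[{"tx":0,"ty":-0.0017,"tz":0.003,"ax":0,"ay":-0.01,"az":-0.003},{"tx":0.003,"ty":0,"tz":0.002,"ax":0,"ay":0,"az":0},{"tx":0.002,"ty":0,"tz":0.001,"ax":0,"ay":0,"az":0},{"tx":0,"ty":0,"tz":0,"ax":0,"ay":0,"az":0}]'
python3 -c "
from h import *
need_cell(-.044,.012,.0465,17)"
```

```text
time: 19.73
position: [0.5248, 0.0516, 0.0135]
tool_rot: [[0.292, 0.258, -0.921], [0.073, -0.966, -0.247], [-0.954, 0.005, -0.301]]
ft_force: [2.7, 1.1, -0.6]
grip_width: 0.0323
cell radio mm [-40.5   9.7  51.5] axis [0.954 0.    0.301] F [ 2.7  1.1 -0.6] w 0.0323 t 19.73
shift [ 0.0037 -0.0025  0.0052] turn [ 0.0002 -0.0094 -0.0048]
```

```bash
python3 -m jog '[{"tx":0.001,"ty":-0.003,"tz":0.005,"ax":0,"ay":-0.009,"az":-0.005},{"tx":0.001,"ty":-0.001,"tz":0.003,"ax":0,"ay":0,"az":0},{"tx":0.001,"ty":-0.001,"tz":0.002,"ax":0,"ay":0,"az":0}]'
python3 -c "
from h import *
need_cell(-.044,.012,.0465,17)"
```

```text
time: 19.98
position: [0.5211, 0.053, 0.0097]
tool_rot: [[0.292, 0.258, -0.921], [0.074, -0.966, -0.247], [-0.954, 0.004, -0.301]]
ft_force: [6.2, 0.9, 5.6]
grip_width: 0.0324
cell radio mm [-43.7  12.   47.7] axis [0.954 0.    0.301] F [6.2 0.9 5.6] w 0.0324 t 19.98
shift [ 0.0011 -0.0002  0.001 ] turn [ 0.0004 -0.0093 -0.0044]
```

```bash
python3 -c "
from h import *
need_cell(-.044,.012,.0445,12)
need_cell(-.044,.012,.0415,6)
need_cell(-.044,.012,.0385,0)"
```

```text
cell radio mm [-43.7  12.   47.7] axis [0.954 0.    0.301] F [6.2 0.9 5.6] w 0.0324 t 19.98
shift [ 0.0027 -0.0002  0.005 ] turn [ 0.0002 -0.0966 -0.0044]
cell radio mm [-43.7  12.   47.7] axis [0.954 0.    0.301] F [6.2 0.9 5.6] w 0.0324 t 19.98
shift [ 0.0048 -0.0002  0.01  ] turn [-0.     -0.2013 -0.0044]
cell radio mm [-43.7  12.   47.7] axis [0.954 0.    0.301] F [6.2 0.9 5.6] w 0.0324 t 19.98
shift [ 0.0065 -0.0002  0.0149] turn [-2.00e-04 -3.06e-01 -4.40e-03]
```

```bash
python3 -m jog '[{"tx":0.001,"ty":-0.0005,"tz":0.004,"ax":0,"ay":-0.05,"az":-0.003},{"tx":0.001,"ty":-0.0005,"tz":0.004,"ax":0,"ay":-0.05,"az":0},{"tx":0.001,"ty":-0.0005,"tz":0.004,"ax":0,"ay":-0.05,"az":0}]'
python3 -c "
from h import *
need_cell(-.044,.012,.0415,6)
need_cell(-.044,.012,.0385,0)"
```

```text
time: 20.23
position: [0.5145, 0.0502, 0.005]
tool_rot: [[0.156, 0.254, -0.954], [0.035, -0.967, -0.252], [-0.987, 0.006, -0.16]]
ft_force: [7.5, 4.6, -3.6]
grip_width: 0.032
cell radio mm [-45.1  11.1  44.2] axis [ 0.987 -0.004  0.16 ] F [ 7.5  4.6 -3.6] w 0.032 t 20.23
shift [ 0.0027 -0.0012  0.0015] turn [-0.004  -0.0562 -0.0062]
cell radio mm [-45.1  11.1  44.2] axis [ 0.987 -0.004  0.16 ] F [ 7.5  4.6 -3.6] w 0.032 t 20.23
shift [ 0.0051 -0.0012  0.0061] turn [-0.0043 -0.1609 -0.006 ]
```

```bash
python3 -m jog '[{"tx":0.0017,"ty":-0.0012,"tz":0.0025,"ax":-0.003,"ay":-0.05,"az":-0.005},{"tx":0.0017,"ty":-0.0005,"tz":0.003,"ax":0,"ay":-0.05,"az":0},{"tx":0.001,"ty":-0.0005,"tz":0.003,"ax":0,"ay":-0.045,"az":0}]'
python3 -c "
from h import *
need_cell(-.042,.012,.038,0)"
```

```text
time: 20.48
position: [0.5112, 0.0492, 0.0005]
tool_rot: [[0.018, 0.257, -0.966], [-0.001, -0.966, -0.257], [-1.0, 0.006, -0.017]]
ft_force: [6.2, 1.5, -4.9]
grip_width: 0.0321
cell radio mm [-42.9  10.9  40.1] axis [ 1.    -0.002  0.017] F [ 6.2  1.5 -4.9] w 0.0321 t 20.48
shift [ 0.002  -0.0013 -0.0002] turn [-0.0016 -0.0169 -0.0059]
```

```bash
python3 -m jog '[{"tx":0.0015,"ty":-0.001,"tz":0.001,"ax":0,"ay":-0.016,"az":-0.004},{"tx":0.0015,"ty":-0.0005,"tz":0.001,"ax":0,"ay":0,"az":0},{"tx":0.001,"ty":0,"tz":0.0,"ax":0,"ay":0,"az":0}]'
python3 -c "
from h import *
need_cell(-.041,.012,.038,0)"
```

```text
time: 20.73
position: [0.5122, 0.0497, -0.0007]
tool_rot: [[0.001, 0.259, -0.966], [-0.004, -0.966, -0.259], [-1.0, 0.005, -0.0]]
ft_force: [-2.9, 0.9, 17.9]
grip_width: 0.0324
cell radio mm [-41.1  11.1  38.8] axis [1.    0.001 0.   ] F [-2.9  0.9 17.9] w 0.0324 t 20.73
shift [ 0.0008 -0.0011 -0.0001] turn [ 0.0007 -0.0002 -0.0045]
```

Seated: level, x -41.1, with the rails carrying the load. I'll release it gently and lift.

```bash
python3 -m jog '[{"tx":-0.0005,"ty":0,"tz":0,"ax":0,"ay":0,"az":0},{"tx":0,"ty":0,"tz":0,"ax":0,"ay":0,"az":0},{"tx":0,"ty":0,"tz":0,"ax":0,"ay":0,"az":0},{"tx":0,"ty":0,"tz":0,"ax":0,"ay":0,"az":0}]' 52
python3 -m jog '[{"tx":-0.01,"ty":0,"tz":0,"ax":0,"ay":0,"az":0},{"tx":-0.02,"ty":0,"tz":0,"ax":0,"ay":0,"az":0},{"tx":-0.03,"ty":0,"tz":0,"ax":0,"ay":0,"az":0},{"tx":-0.03,"ty":0,"tz":0,"ax":0,"ay":0,"az":0},{"tx":-0.02,"ty":0,"tz":0.01,"ax":0,"ay":0,"az":0},{"tx":-0.01,"ty":0,"tz":0.03,"ax":0,"ay":0,"az":0},{"tx":0,"ty":0,"tz":0.02,"ax":0,"ay":0,"az":0},{"tx":0,"ty":0,"tz":0,"ax":0,"ay":0,"az":0},{"tx":0,"ty":0,"tz":0,"ax":0,"ay":0,"az":0}]'
python3 - <<'E'
from h import *
a=shot('wrist');im=a['image'][:,:,::-1].copy()
for P in (rad2w(-.010,.012,.038),rad2w(-.0715,.012,.038),rad2w(-.04075,.012,.0545),rad2w(-.067,-.048,.038)):
    u=proj(a,P);print(u.round(1)); cv2.circle(im,tuple(u.round().astype(int)),1,(0,0,255),-1)
cv2.imwrite('pics/w10.png',im)
need_cell(-.041,.012,.038,0)
for r in recognise('cell',a)[:3]: print(r['p'],np.array(r['rect'])*[560,420,560,420])
u=proj(a,rad2w(-.02,-.015,.04)).astype(int);print(u)
x0=max(0,min(u[0]-100,360));y0=max(0,min(u[1]-75,270));print(x0,y0)
cv2.imwrite('pics/w10c.png',cv2.resize(im[y0:y0+150,x0:x0+200],(800,600),interpolation=2))
E
```

```text
time: 21.07
position: [0.5057, 0.0496, -0.0015]
tool_rot: [[-0.009, 0.261, -0.965], [-0.005, -0.965, -0.261], [-1.0, 0.002, 0.01]]
ft_force: [0.0, 0.6, -1.1]
grip_width: 0.0454
time: 21.82
position: [0.4414, 0.0339, 0.126]
tool_rot: [[-0.021, 0.261, -0.965], [-0.005, -0.965, -0.261], [-1.0, -0.0, 0.021]]
ft_force: [0.8, -0.2, 0.1]
grip_width: 0.0458
[277.8  76.6]
[277.5 155.1]
[277.8 118.5]
[349.  149.9]
cell radio mm [-113.1   14.2  165.2] axis [ 1.     0.002 -0.023] F [-1.5  0.2 -0.9] w 0.0454 t 21.87
shift [ 0.1256  0.0025 -0.0758] turn [0.0024 0.0225 0.0008]
0.87 [280.616 115.164  42.392  78.12 ]
0.61 [295.456  26.796 184.072  53.592]
[312  90]
212 15
```

View pics/w10c.png

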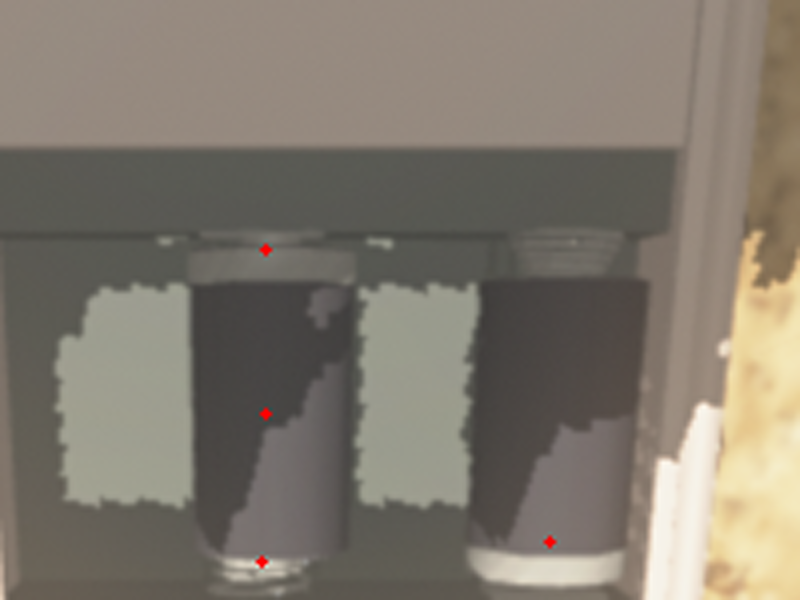

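The picture shows the large cell lying level between its rails, button on the plate and flat end on the spring, lined up like its neighbour. Next, back to the ridge to close the cover.

```bash
python3 -m jog '[{"tx":-0.01,"ty":0,"tz":0,"ax":-0.12,"ay":0,"az":0},{"tx":-0.01,"ty":0,"tz":0,"ax":-0.12,"ay":0,"az":0},{"tx":0,"ty":0,"tz":0,"ax":-0.12,"ay":0,"az":0},{"tx":0,"ty":0,"tz":0,"ax":-0.12,"ay":0,"az":0},{"tx":0,"ty":0,"tz":0,"ax":-0.12,"ay":0,"az":0},{"tx":0,"ty":0,"tz":0,"ax":-0.12,"ay":0,"az":0},{"tx":0,"ty":0,"tz":0,"ax":-0.12,"ay":0,"az":0},{"tx":0,"ty":0,"tz":0,"ax":-0.12,"ay":0,"az":0},{"tx":0,"ty":0,"tz":0,"ax":-0.12,"ay":0,"az":0},{"tx":0,"ty":0,"tz":0,"ax":-0.12,"ay":0,"az":0},{"tx":0,"ty":0,"tz":0,"ax":-0.12,"ay":0,"az":0},{"tx":0,"ty":0,"tz":0,"ax":-0.12,"ay":0,"az":0},{"tx":0,"ty":0,"tz":0,"ax":-0.06,"ay":0,"az":0},{"tx":0,"ty":0,"tz":0,"ax":0,"ay":0,"az":0},{"tx":0,"ty":0,"tz":0,"ax":0,"ay":0,"az":0}]' 40
python3 -c "
from h import *
need([.6237,.0679,.10],15)"
```

```text
time: 23.17
position: [0.4547, 0.0373, 0.1385]
tool_rot: [[-0.032, 0.967, 0.254], [-0.003, 0.254, -0.967], [-0.999, -0.031, -0.005]]
ft_force: [-0.3, -0.4, -0.5]
grip_width: 0.0353
pos [0.4547 0.0373 0.1385] F [-0.3 -0.4 -0.5] w 0.0353 t 23.17
tip [0.4556 0.0374 0.167 ] shift [0.0616 0.1724 0.0135] turn [-0.0049 -0.0053  0.0314]
```

```bash
python3 -m jog '[{"tx":0.005,"ty":0.028,"tz":0.0022,"ax":-0.005,"ay":-0.005,"az":0.031},{"tx":0.005,"ty":0.028,"tz":0.0022,"ax":0,"ay":0,"az":0},{"tx":0.005,"ty":0.028,"tz":0.0022,"ax":0,"ay":0,"az":0},{"tx":0.005,"ty":0.028,"tz":0.0022,"ax":0,"ay":0,"az":0},{"tx":0.005,"ty":0.028,"tz":0.0022,"ax":0,"ay":0,"az":0},{"tx":0.005,"ty":0.028,"tz":0.0022,"ax":0,"ay":0,"az":0},{"tx":0,"ty":0,"tz":0,"ax":0,"ay":0,"az":0},{"tx":0,"ty":0,"tz":0,"ax":0,"ay":0,"az":0}]'
python3 -c "
from h import *
need([.6237,.0679,.08],15)"
```

```text
time: 23.83
position: [0.6283, 0.0697, 0.1012]
tool_rot: [[-0.004, 0.97, 0.241], [0.001, 0.241, -0.97], [-1.0, -0.004, -0.002]]
ft_force: [-0.8, -0.4, 0.1]
grip_width: 0.0352
pos [0.6283 0.0697 0.1012] F [-0.8 -0.4  0.1] w 0.0352 t 23.83
tip [0.6284 0.0697 0.1297] shift [ 0.0497 -0.0048  0.0007] turn [-0.0181 -0.0018  0.0037]
```

```bash
python3 -m jog '[{"tx":0.015,"ty":-0.0048,"tz":0.0007,"ax":-0.018,"ay":-0.002,"az":0.004},{"tx":0.015,"ty":0,"tz":0,"ax":0,"ay":0,"az":0},{"tx":0.01,"ty":0,"tz":0,"ax":0,"ay":0,"az":0},{"tx":0.003,"ty":0,"tz":0,"ax":0,"ay":0,"az":0},{"tx":0,"ty":0,"tz":0,"ax":0,"ay":0,"az":0},{"tx":0,"ty":0,"tz":0,"ax":0,"ay":0,"az":0}]'
python3 -c "
from h import *
need([.6237,.0679,.0635],15)"
```

```text
time: 24.33
position: [0.6215, 0.0679, 0.056]
tool_rot: [[-0.002, 0.967, 0.254], [-0.0, 0.254, -0.967], [-1.0, -0.002, -0.0]]
ft_force: [-0.1, -0.2, -0.2]
grip_width: 0.0349
pos [0.6215 0.0679 0.056 ] F [-0.1 -0.2 -0.2] w 0.0349 t 24.33
tip [0.6215 0.0679 0.0845] shift [0.021  0.0022 0.0006] turn [-0.0055 -0.0004  0.0022]
```

```bash
python3 -m jog '[{"tx":0.005,"ty":0.002,"tz":0,"ax":-0.005,"ay":0,"az":0},{"tx":0.005,"ty":0,"tz":0,"ax":0,"ay":0,"az":0},{"tx":0.004,"ty":0,"tz":0,"ax":0,"ay":0,"az":0},{"tx":0.002,"ty":0,"tz":0,"ax":0,"ay":0,"az":0},{"tx":0,"ty":0,"tz":0,"ax":0,"ay":0,"az":0},{"tx":0,"ty":0,"tz":0,"ax":0,"ay":0,"az":0}]'
python3 -m jog '[{"tx":0,"ty":0,"tz":0,"ax":0,"ay":0,"az":0},{"tx":0,"ty":0,"tz":0,"ax":0,"ay":0,"az":0},{"tx":0,"ty":0,"tz":0,"ax":0,"ay":0,"az":0},{"tx":0,"ty":0,"tz":0,"ax":0,"ay":0,"az":0},{"tx":0,"ty":0,"tz":0,"ax":0,"ay":0,"az":0}]' 3 40
```

```text
time: 24.83
position: [0.6251, 0.0684, 0.0409]
tool_rot: [[0.002, 0.966, 0.258], [-0.0, 0.258, -0.966], [-1.0, 0.002, 0.001]]
ft_force: [-0.4, 0.7, 0.2]
grip_width: 0.0352
time: 25.25
position: [0.6241, 0.0681, 0.0412]
tool_rot: [[-0.0, 0.966, 0.258], [-0.001, 0.258, -0.966], [-1.0, -0.0, 0.001]]
ft_force: [-2.8, -0.9, 0.0]
grip_width: 0.0092
```

```bash
python3 -m jog '[{"tx":0,"ty":0,"tz":0,"ax":0,"ay":0,"az":0},{"tx":0,"ty":0,"tz":0,"ax":0,"ay":0,"az":0},{"tx":0,"ty":0,"tz":0,"ax":0,"ay":0,"az":0},{"tx":0.003,"ty":0,"tz":0,"ax":0,"ay":0,"az":0},{"tx":0.0025,"ty":0,"tz":0,"ax":0,"ay":0,"az":0},{"tx":0,"ty":0,"tz":0,"ax":0,"ay":0,"az":0}]' 35
python3 -m jog '[{"tx":0,"ty":0,"tz":0,"ax":0,"ay":0,"az":0},{"tx":0,"ty":0,"tz":0,"ax":0,"ay":0,"az":0},{"tx":0,"ty":0,"tz":0,"ax":0,"ay":0,"az":0},{"tx":0,"ty":0,"tz":0,"ax":0,"ay":0,"az":0},{"tx":0,"ty":0,"tz":0,"ax":0,"ay":0,"az":0}]' 3 40
```

```text
time: 25.75
position: [0.6258, 0.0684, 0.0359]
tool_rot: [[0.003, 0.966, 0.258], [-0.0, 0.258, -0.966], [-1.0, 0.003, 0.001]]
ft_force: [-1.0, -0.5, 0.5]
grip_width: 0.0307
time: 26.17
position: [0.6239, 0.068, 0.0352]
tool_rot: [[-0.0, 0.966, 0.259], [-0.001, 0.259, -0.966], [-1.0, -0.001, 0.001]]
ft_force: [1.1, 0.2, -0.8]
grip_width: 0.0096
```

Good grip. I'll slide most of the way home (100 mm in total).

```bash
python3 -m jog '[{"tx":0,"ty":-0.012,"tz":0,"ax":0,"ay":0,"az":0},{"tx":0,"ty":-0.012,"tz":0,"ax":0,"ay":0,"az":0},{"tx":0,"ty":-0.012,"tz":0,"ax":0,"ay":0,"az":0},{"tx":0,"ty":-0.012,"tz":0,"ax":0,"ay":0,"az":0},{"tx":0,"ty":-0.012,"tz":0,"ax":0,"ay":0,"az":0},{"tx":0,"ty":-0.012,"tz":0,"ax":0,"ay":0,"az":0},{"tx":0,"ty":-0.005,"tz":0,"ax":0,"ay":0,"az":0},{"tx":0,"ty":0,"tz":0,"ax":0,"ay":0,"az":0}]'
python3 -c "
from h import *
need([.6239-.0966,.068-.0259,.0635],15)"
```

```text
time: 26.83
position: [0.5577, 0.0502, 0.0352]
tool_rot: [[0.019, 0.966, 0.258], [0.003, 0.258, -0.966], [-1.0, 0.019, 0.002]]
ft_force: [-0.9, -1.7, -0.4]
grip_width: 0.0095
pos [0.5577 0.0502 0.0352] F [-0.9 -1.7 -0.4] w 0.0095 t 26.83
tip [0.5572 0.0501 0.0637] shift [-0.0004 -0.0309  0.    ] turn [-0.0011  0.0018 -0.0191]
```

```bash
python3 -m jog '[{"tx":0,"ty":-0.008,"tz":0,"ax":0,"ay":0,"az":-0.019},{"tx":0,"ty":-0.008,"tz":0,"ax":0,"ay":0,"az":0},{"tx":0,"ty":-0.006,"tz":0,"ax":0,"ay":0,"az":0},{"tx":0,"ty":-0.006,"tz":0,"ax":0,"ay":0,"az":0}]'
for i in 1 2 3; do python3 -m jog '[{"tx":0,"ty":-0.006,"tz":0,"ax":0,"ay":0,"az":0}]' | grep -E "pos|force|grip"; done
python3 -c "
from h import *
need([.6239-.0966,.068-.0259,.0635],15)"
```

```text
time: 27.17
position: [0.535, 0.0439, 0.0353]
tool_rot: [[0.008, 0.966, 0.257], [-0.0, 0.257, -0.966], [-1.0, 0.007, 0.002]]
ft_force: [8.9, 5.2, -12.7]
grip_width: 0.0097
position: [0.5306, 0.0428, 0.0353]
ft_force: [1.8, 1.4, -4.5]
grip_width: 0.0093
position: [0.5279, 0.0419, 0.0354]
ft_force: [17.0, 10.1, -24.4]
grip_width: 0.0093
position: [0.5281, 0.0419, 0.0354]
ft_force: [22.8, 14.9, -31.7]
grip_width: 0.0094
pos [0.5281 0.0419 0.0354] F [ 22.8  14.9 -31.7] w 0.0094 t 27.42
tip [0.5273 0.0418 0.0639] shift [ 0.0004  0.     -0.0003] turn [-0.0053  0.0025 -0.0292]
```

The force rose, dropped at the snap, then hit a hard stop exactly 100 mm from fully open. I'll release and retreat.

```bash
python3 -m jog '[{"tx":0,"ty":-0.003,"tz":0,"ax":0,"ay":0,"az":-0.01},{"tx":0,"ty":0,"tz":0,"ax":0,"ay":0,"az":0}]'
python3 -m jog '[{"tx":0,"ty":0,"tz":0,"ax":0,"ay":0,"az":0},{"tx":0,"ty":0,"tz":0,"ax":0,"ay":0,"az":0},{"tx":0,"ty":0,"tz":0,"ax":0,"ay":0,"az":0},{"tx":0,"ty":0,"tz":0,"ax":0,"ay":0,"az":0},{"tx":-0.015,"ty":0,"tz":0,"ax":0,"ay":0,"az":0},{"tx":-0.03,"ty":0,"tz":0,"ax":0,"ay":0,"az":0},{"tx":-0.03,"ty":0,"tz":0,"ax":0,"ay":0,"az":0},{"tx":-0.03,"ty":0,"tz":0,"ax":0,"ay":0,"az":0},{"tx":-0.02,"ty":0,"tz":0,"ax":0,"ay":0,"az":0},{"tx":0,"ty":0,"tz":0,"ax":0,"ay":0,"az":0},{"tx":0,"ty":0,"tz":0,"ax":0,"ay":0,"az":0}]' 45
python3 - <<'E'
from h import *
a=shot('wrist','w11.png')
# bay strip visible? intensity profile along radio x at y=0.04 and ridge at y=0
for y,z in ((.045,.061),(-.045,.061),(0,.074)):
    print(y,[int(a['image'][int(v),int(u)].mean()) for x in np.arange(-.1,.06,.005) for u,v in [proj(a,rad2w(x,y,z))]])
for r in recognise('cover_grip',a)[:1]: x=np.array(r['rect'])*[560,420,560,420]; W=onz(a,x[0],x[1],.061); print(x,r['p'],Rr.T@(W[:2]-ORG))
E
```

```text
time: 27.58
position: [0.5284, 0.0423, 0.0352]
tool_rot: [[0.026, 0.967, 0.253], [0.004, 0.253, -0.968], [-1.0, 0.026, 0.002]]
ft_force: [-1.1, -1.3, 2.4]
grip_width: 0.0099
time: 28.5
position: [0.5186, 0.04, 0.1646]
tool_rot: [[0.016, 0.968, 0.252], [0.003, 0.252, -0.968], [-1.0, 0.016, 0.001]]
ft_force: [-1.0, -0.1, -0.2]
grip_width: 0.0397
0.045 [227, 128, 231, 231, 231, 231, 231, 231, 231, 230, 231, 230, 230, 230, 230, 229, 229, 228, 228, 228, 227, 228, 131, 98, 85, 82, 80, 77, 75, 73, 72, 71]
-0.045 [223, 134, 227, 227, 229, 228, 227, 227, 227, 227, 227, 227, 227, 227, 227, 226, 227, 128, 126, 125, 124, 123, 82, 80, 78, 76, 75, 74, 72, 71, 71, 72]
0 [231, 178, 224, 229, 229, 229, 230, 230, 230, 227, 228, 229, 230, 229, 231, 220, 134, 228, 227, 129, 127, 97, 86, 83, 80, 78, 76, 74, 72, 70, 69, 68]
[263.592 191.94  106.624 131.88 ] 0.91 [-0.04566432  0.00601546]
```

```bash
python3 -c "
from h import *
s=get_state();print(s['time'],s['position'],s['ft_force'])
t=shot('top')
for n in ('mandarin','small_cell','garlic','mug','tin_half'):
    r=recognise(n,t)
    print(n,[(round(q['p'],2),(np.array(q['rect'])*[560,420,560,420])[:2].round(1)) for q in r[:1]])
print(hand_in())"
```

```text
28.6 [0.5181032  0.04003797 0.16353702] [-0.90022764 -0.52037125  0.89376337]
mandarin [(0.7, array([338.1, 243.6]))]
small_cell [(0.51, array([321.2, 203.8]))]
garlic [(0.91, array([183.3, 149.2]))]
mug [(0.62, array([223.7, 129.9]))]
tin_half [(0.59, array([359.5, 172.2]))]
the job is handed in; nothing more can be done
None
```

I slid the cover fully open, fitted the large cell in the empty cradle, slid the cover home and handed the job in at about 28.6 s. No verdict is reported, so success rests on the checks below.

- **Cell:** The arm measured the cell's middle at radio x -41.1, y 11.1, z 38.8 mm just before release, against a target of -40.75, 12, 38. The picture taken after release shows it level between its rails, button on the plate and flat end on the spring. In that picture it appears about 2 mm to the -y side of where I predicted, still inside the 4 mm limit.
- **Cover:** It travelled 99.6–100 mm from the fully open stop. The push force rose, dropped at the snap, then met a hard stop at about 27 N horizontal. The final wrist image, checked by pixel values only, is consistent with the cover being home over the bay.
- **Other things:** In the top camera, the small cell, mandarin, garlic, mug and tin are all within about 2.5 px (around 6 mm) of their starting positions. The arm was clear and read no contact force.

**What disagreed:**
- The real fingertips were 28.5 mm short of the reported TCP. The first ridge grip missed because of this. I then measured the offset by touching the worktop (about 40 N at the fingertips) and allowed for it.
- The top and wrist cameras disagreed on the radio's position by about 4–6 mm. I settled x from the cover's end stop and took y as roughly the average of the two cameras.

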